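Sort the bonsai kit after repotting

TASK

Sort the things left over from repotting: lay the stainless concave pliers and the root hook flat and side by side along the black toolbox tray, set both river stones, flat side down, next to each other on the floor of the white porcelain pot, and stand the wooden tamping block base down in the middle of the slatted rack to dry. Put each thing down gently, without letting it fall, and leave the jar of pebbles and the little terracotta pot standing where they are.

Things in the scene. Friction and masses are not known exactly. Their poses are not given: they have to be found in the camera images.
- tray: Target, fixed. Black plastic lift-out tray of the toolbox: open rectangular tray 200 long (x) by 140 wide (y), 42 high; walls 4 thick, flat floor 4 thick, inside 192 x 132. Origin: centre of its underside (4 mm below the inner floor); x along its length, z up.
- pot: Target, fixed. Shallow white porcelain bonsai pot on four feet: rectangular, 170 long (x) by 125 wide (y) over the rim, 46 high; inside 148 x 103, flat inner floor 14 mm above the origin, two dark drain holes (look only). Origin: centre of its underside; x along its length, z up.
- rack: Target, fixed. Dark wooden slatted drying rack, no walls: 150 (x) by 120 (y), 22 high; six flat slats 19 wide along y, 7 mm gaps, their tops form the flat upper face 22 mm above the origin. Origin: centre of its underside, z up.
- pliers: Loose. Stainless concave pliers lying flat, closed, 155 long (x), 44 wide over the two bowed handles, 12 thick, about 0.14 kg. Origin: mid-length on the underside. Jaws point to +x; handles to -x. The neck at the pivot is a flat-sided bar 30 long, 24 wide (y) and 12 high, centred 27 mm from the origin towards the jaws: grip it across y there.
- hook: Loose. Stainless root hook lying flat: straight flattened handle 100 long (x), 12 wide (y), 10 high with dark grip grooves, then a thin round shank whose tip bends sideways to +y by about 25 mm; 155 long in all, about 0.08 kg. Origin: mid-length on the underside; the handle's middle lies 27 mm from it towards -x: grip it across y there.
- stone_oval: Loose. Dark grey river stone, oval, 58 long (x), 38 wide (y), 30 high, flat underneath, about 0.14 kg. Origin: centre of its underside, z up. Widest at mid-height.
- stone_round: Loose. Smaller, nearly round grey river stone, 44 (x) by 40 (y), 27 high, flat underneath, about 0.10 kg. Origin: centre of its underside, z up. Widest at mid-height.
- block: Loose. Wooden tamping block standing on its base: mid-brown base 76 long (x), 46 wide (y), 22 high, and on it a grip ridge 60 long (x), 20 wide (y) that reaches to 56 mm above the underside; about 0.12 kg. Origin: centre of its underside, z up. Grip the ridge across y.
- jar: Bystander, loose: glass jar of pebbles with an aluminium screw cap, 62 diameter, 96 high. Origin: centre of its underside. Stands just beyond the targets, between two of them.
- terracotta: Bystander, loose: small empty terracotta flowerpot, 62 diameter at the rim, 56 high. Origin: centre of its underside. Stands just beyond the targets, between two of them.
Things that resemble listed ones, but are neither listed nor needed, are in the scene too. What is shaped like the pliers but turquoise is not meant.

How it is judged (in metres and radians):
At the end, for the whole second after the job is handed in: Both tools flat on the tray floor, along it within 0.3 rad, origins within 30 mm of its centre lengthwise, 62 mm across; both stones on the pot's inner floor (62 x 42 mm off centre at most); block upright on the rack within 30 mm of its centre; all released and at rest (x of pliers in the frame of tray between -0.03 and 0.03 m and y of pliers in the frame of tray between -0.062 and 0.062 m and z of pliers in the frame of tray between -0.002 and 0.01 m and angle between each of pliers, hook's own z axis and vertical below 0.12 rad and angle between the x axis of each of pliers, hook and the x axis of tray, either way round below 0.3 rad and x of hook in the frame of tray between -0.03 and 0.03 m and y of hook in the frame of tray between -0.062 and 0.062 m and z of hook in the frame of tray between -0.002 and 0.01 m and x of stone_oval in the frame of pot between -0.062 and 0.062 m and y of stone_oval in the frame of pot between -0.042 and 0.042 m and z of stone_oval in the frame of pot between 0.008 and 0.022 m and x of stone_round in the frame of pot between -0.062 and 0.062 m and y of stone_round in the frame of pot between -0.042 and 0.042 m and z of stone_round in the frame of pot between 0.008 and 0.022 m and horizontal distance between block and rack below 0.03 m and z of block in the frame of rack between 0.016 and 0.028 m and angle between block's own z axis and vertical below 0.1 rad and linear speed of each of pliers, hook, stone_oval, stone_round, block below 0.02 m/s and angular speed of each of pliers, hook, stone_oval, stone_round, block below 0.3 rad/s); the robot touches nothing.
It fails at once if one of the five things is let fall or thrown (it moves faster than 0.8 m/s with no finger on it: a fall of about 3 cm) ((contact force between the fingers and pliers below 0.05 N and linear speed of pliers above 0.8 m/s) or (contact force between the fingers and hook below 0.05 N and linear speed of hook above 0.8 m/s) or (contact force between the fingers and stone_oval below 0.05 N and linear speed of stone_oval above 0.8 m/s) or (contact force between the fingers and stone_round below 0.05 N and linear speed of stone_round above 0.8 m/s) or (contact force between the fingers and block below 0.05 N and linear speed of block above 0.8 m/s)).
It fails at once if the jar of pebbles or the small terracotta pot is shifted by more than 20 mm or tipped by more than 0.3 rad (distance of any of jar, terracotta from where it was at the start of the episode above 0.02 m or angle between any of jar, terracotta's own z axis and vertical above 0.3 rad).
It also fails if it takes over 128 s, if anything falls off the work surface, if the arm or the gripper's body presses on something with over 40 N, if the wrist force passes 120 N, or if a joint passes its speed limit or range.

ROBOT

A 6-joint arm with a two-finger parallel gripper is mounted at the origin on the work surface. World frame = base frame: x ahead of the robot, y to its left, z up, the work surface at z = 0. Lengths are in mm, angles in rad, forces in N, time in s.
With the tool pointing down it reaches from about 350 to 725 mm from the base axis. Payload 4.3 kg.
Tool frame: the origin (TCP) lies midway between the tips of the shut fingers; the grasp point (between the pads) lies 19 mm behind it; z points along the fingers, y is the direction in which the jaws open and shut (so a half turn about z gives the same grasp; the last joint's range is limited). The gripper opens to 85 mm and grips with 20 to 120 N. Pads are 22 mm wide; open, the fingers measure 114 mm over their backs; the gripper's body (76 mm by 85 mm) begins 54 mm behind the grasp point. The pads swing forward as they close: fully open they stand 13 mm farther back than shut.
Start: joints at [1.03, 0.377, 0.081, 1.274, 0, 1.46], TCP at [240.13, 522.498, 231.329] pointing down, gripper open.
Joint ranges: [-2.72, 2.72], [-0.84, 1.66], [-1.02, 1.22], [-1.77, 2.12], [-1.37, 1.28], [-3.14, 3.14]. Speed limits (rad/s): [2.57, 2.57, 3.14, 3.14, 3.14, 3.14].

INTERFACE

Orientations are given as a 3x3 rotation matrix whose columns are the frame's x, y, z axes.
In Python, from cell import robot, eyes gives the robot as it stands.
- The arm moves only by the shell command python3 -m jog 'ROWS' [OPENING] [FORCE]. ROWS is text: rows parted by semicolons, each of 4 numbers parted by spaces: the shift along the world's x, y, z in cm, then the turn about the world's z in degrees. A call has 1 to 5 rows; each row is the pose to reach, as a shift and turn from the pose measured when the call began; what a row does not reach only later rows make up. A row lasts 1/12 s, in which the tool goes at most 41.7 mm and 7.16 degrees, less where a joint would pass 70% of its speed; a pose out of reach is approached as far as the arm can. A call with a gripper value outside its range is refused whole. OPENING is the opening, from 0 (shut) to 1 (fully open), set as the call begins (- or left out, the last holds). The fingers move at their own pace and stop on an object; FORCE is the grip in N (left out, the last holds). Time passes only in rows, so rows that repeat a pose let the fingers close. It gives the time, the measured TCP pose, the force and the opening at its end, in the units of the state.
- robot.state(): the state, without advancing time (a new reading comes with each control period).
- eyes.capture(name): name is "side" or "top" or "wrist"; returns the picture (400x640x3 uint8, blue, green, red); there is no depth.
- eyes.camera_info(name): a dict with "K" (3x3 intrinsics, pixels), "dist" ([k1, k2, p1, p2, k3] as OpenCV has them; the pictures are not rectified), "R" (3x3) and "t" (3): a world point X has camera coordinates R X + t. Camera axes: x right, y down, z forward; pixel columns grow to the right and rows downward; lengths in mm; the calibration is good to about 2 mm. A picture is of the moment at which its call begins: read the wrist's pose just before it. camera_info takes no time and is no camera call; for the wrist camera it gives the pose at the moment of the call.
- robot.sign_off(): hands the job in, once; it reports no verdict.
Trained networks look in the newest picture that a camera, given by its name, has taken for a name from the list of things; names that differ only in an ending like _2 or _b are one class to them, and where a whole thing is asked for, a point or a joint stands for the part that bears it (a point fixed in the world has none). Each returns a list of dicts, best first, with "confidence" (0 to 1); they miss things now and then, are a little off and sometimes report something else, mostly with a low value. They report only what shows in the picture. A call takes as long as a camera call. They do not tell look-alikes from the thing itself.
- eyes.search_frame(camera, label): "bbox" ([left, top, right, bottom] in pixels, round what is visible of it).
- eyes.outline_of(camera, label): "region" (400x640 bool, what is visible of it) and "bbox" ([left, top, right, bottom] in pixels, round what is visible of it).
The state is a dict: "time_s": time; "joint_positions": joint angles; "joint_vel": joint speeds; "tau": joint torques, N m; "eef_pos": TCP position; "tool_rot": TCP orientation; "contact_force": force on the tool from outside, world axes, zero at the start; "ft_torque": the same for the moment, N m; "gripper_width": opening from 0.0 (shut) to 1.0 (fully open).
Only numpy, scipy, OpenCV 4.12 (cv2) and the standard library are available. Lean on these libraries where they do the work, as an engineer would, in place of code of your own. Each camera call takes 0.05 s, during which the arm holds its last target.

## Working session

There is one attempt and no reset: what is moved stays moved. The work goes in short steps, Python scripts to look and compute and a shell command to move; the robot and the scene stay as the last step left them, time stands still between calls to the robot, and variables do not carry over. Pictures are saved under pics/ and viewed, and the job is handed in when it is done.

```bash
ls -la; mkdir -p pics
python3 - <<'E'
from cell import robot, eyes
import cv2
s=robot.state(); print(s)
for n in ("side","top","wrist"):
    im=eyes.capture(n); cv2.imwrite(f"pics/{n}0.png",im)
    i=eyes.camera_info(n); print(n,i)
E
```

```text
total 12
drwxr-xr-x  3 agent agent 4096 Dec  7 03:23 .
drwxr-xr-x 23 root  root  4096 Dec  7 03:23 ..
drwxr-xr-x  2 agent agent 4096 Dec  7 03:23 pics
{'time_s': 0.0, 'joint_positions': array([1.02967744e+00, 3.78069966e-01, 7.96428519e-02, 1.27437104e+00,
       3.41103713e-06, 1.46051746e+00]), 'joint_vel': array([-0.00072126,  0.00141995,  0.00056876, -0.00130092, -0.0006592 ,
        0.00121929]), 'tau': array([ 8.79891159e-04, -4.63602054e+01,  2.69877523e+01,  2.08732404e-02,
        2.48762062e-04, -1.29935196e-05]), 'eef_pos': array([239.7928068 , 521.9137753 , 230.36347416]), 'tool_rot': array([[-9.08615130e-01,  4.17633184e-01, -1.03405300e-03],
       [ 4.17634404e-01,  9.08613541e-01, -1.71407059e-03],
       [ 2.23701801e-04, -1.98928658e-03, -9.99997996e-01]]), 'contact_force': array([-0.16468527,  0.82776947,  0.03090046]), 'ft_torque': array([-0.00983691, -0.0147432 ,  0.03193992]), 'gripper_width': 1.000087849909124}
side {'K': array([[498.87727645,   0.        , 318.16486685],
       [  0.        , 498.87727645, 204.75752437],
       [  0.        ,   0.        ,   1
[... 516 characters left out ...]
       ,  0.        ,  0.        ]), 'R': array([[ 0.01070267, -0.999881  ,  0.0111101 ],
       [-0.98470425, -0.01247124, -0.17378724],
       [ 0.17390511, -0.00908017, -0.98472055]]), 't': array([  -3.5265131 ,  489.60188848, 1060.8820126 ])}
wrist {'K': array([[306.43907048,   0.        , 315.6529088 ],
       [  0.        , 306.43907048, 192.32656127],
       [  0.        ,   0.        ,   1.        ]]), 'dist': array([0.00581177, 0.        , 0.        , 0.        , 0.        ]), 'R': array([[ 0.41801425,  0.9084394 , -0.00139356],
       [ 0.86816514, -0.39902959,  0.29506725],
       [ 0.26749464, -0.12455215, -0.95547547]]), 't': array([-573.1051845 ,  -38.40320867,  379.18906349])}
```

View pics/top0.png

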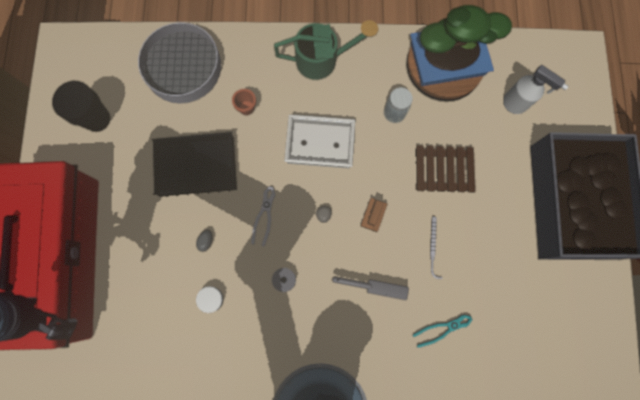

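View pics/side0.png

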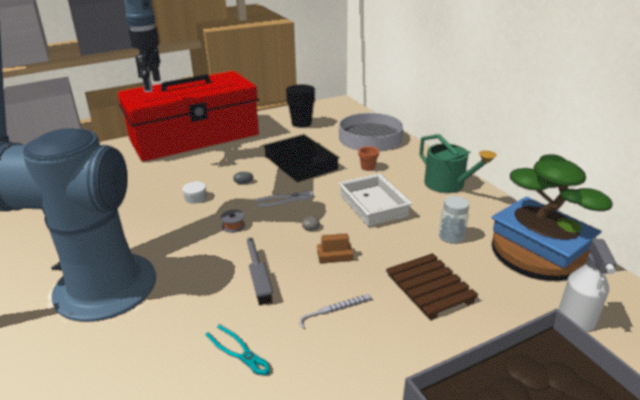

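View pics/wrist0.png

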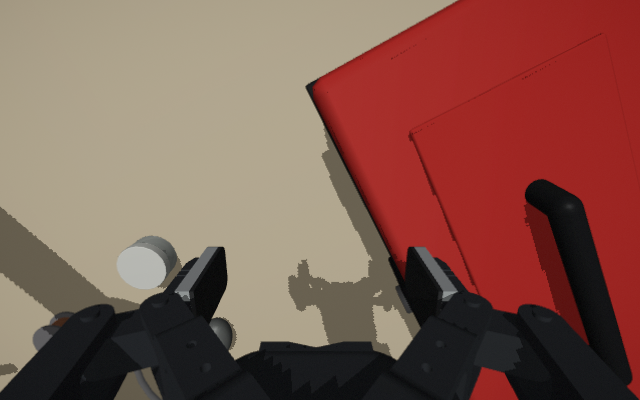

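The top view shows:
- **Targets:** tray (195,163), pot (321,140), rack (446,168).
- **Things to move:** pliers, grey (264,215) with the turquoise look-alike at (444,330); hook (434,245); oval stone (204,239); round stone (324,213); block (374,213).
- **Bystanders:** jar (398,103), terracotta (244,100).
- **Possible confusions:** the knob at (284,279), which is possibly stone-like, and the brush-like tool at (370,287).

I'll measure all of these next.

```bash
cat > h.py <<'E'
import numpy as np, cv2
from cell import robot, eyes
def ray(info,px,z):
    """pixels Nx2 -> world points on plane(s) z (mm)"""
    px=np.asarray(px,float).reshape(-1,1,2)
    u=cv2.undistortPoints(px,info["K"],info["dist"]).reshape(-1,2)
    d=np.c_[u,np.ones(len(u))]@info["R"]
    c=-info["R"].T@info["t"]
    return c+d*((z-c[2])/d[:,2])[:,None]
def proj(info,P):
    r,_=cv2.Rodrigues(info["R"]); 
    return cv2.projectPoints(np.asarray(P,float).reshape(-1,1,3),r,info["t"],info["K"],info["dist"])[0].reshape(-1,2)
def rect(info,mask,z):
    """min-area rect of mask mapped to plane z"""
    c=max(cv2.findContours(mask.astype(np.uint8),cv2.RETR_EXTERNAL,cv2.CHAIN_APPROX_NONE)[0],key=cv2.contourArea)
    p=ray(info,c.reshape(-1,2),z)[:,:2].astype(np.float32)
    (cx,cy),(w,h),a=cv2.minAreaRect(p)
    if w<h: w,h,a=h,w,a+90
    a=(a+90)%180-90
    return np.round([cx,cy,w,h,a],1)
def yaw(s): 
    R=s["tool_rot"]; return np.degrees(np.arctan2(R[1,1],R[0,1]))
Z=dict(tray=42,pot=46,rack=22,pliers=8,hook=6,stone_oval=13,stone_round=12,block=22,jar=90,terracotta=50)
E
python3 - <<'E'
from h import *
info=eyes.camera_info("top"); im=eyes.capture("top"); v=cv2.resize(im,None,fx=1.25,fy=1.25)
for n,z in Z.items():
    for o in eyes.outline_of("top",n)[:3]:
        if o["confidence"]<.2: continue
        b=o["bbox"]; print(n,round(o["confidence"],2),np.round(b),rect(info,o["region"],z))
s=robot.state();print(s["time_s"],yaw(s))
big=cv2.resize(im[130:340,130:500],None,fx=2.1,fy=2.1,interpolation=cv2.INTER_CUBIC); cv2.imwrite("pics/topz.png",big)
E
```

```text
tray 0.87 [153. 130. 234. 198.] [599.3 320.8 209.8 156.7 -84. ]
tray 0.6 [378.  88. 414. 119.] [ 763.  -192.5  102.3   62.2  -25.8]
pot 0.59 [283. 114. 356. 170.] [661.9   7.4 170.2 130.2  86. ]
rack 0.77 [414. 145. 476. 192.] [ 601.3 -315.7  154.7  124.6  -89.9]
rack 0.34 [314. 204. 332. 221.] [479.4  -5.   40.4  37.4   0.7]
pliers 0.89 [250. 186. 274. 242.] [476.5 148.3 149.6  43.7  -6.1]
pliers 0.89 [415. 317. 471. 348.] [ 201.1 -300.6  150.    44.1  -67.5]
hook 0.73 [432. 217. 444. 280.] [ 399.3 -281.7  151.2   21.6    3.1]
stone_oval 0.55 [198. 228. 214. 254.] [411.6 291.7  50.   39.8   0.8]
stone_round 0.61 [313. 207. 332. 223.] [481.7  -4.5  41.3  35.8 -44.1]
block 0.88 [361. 196. 389. 234.] [ 479.6 -129.6   81.6   49.2  -19.2]
jar 0.83 [381.  86. 416. 123.] [ 742.9 -183.6   94.4   57.3  -26.4]
terracotta 0.95 [230.  90. 254. 115.] [7.613e+02 2.022e+02 6.520e+01 5.920e+01 6.000e-01]
terracotta 0.57 [432. 219. 437. 266.] [ 412.3 -268.8  107.1   12.2   -1.8]
0.7 65.31703363452236
```

View pics/topz.png

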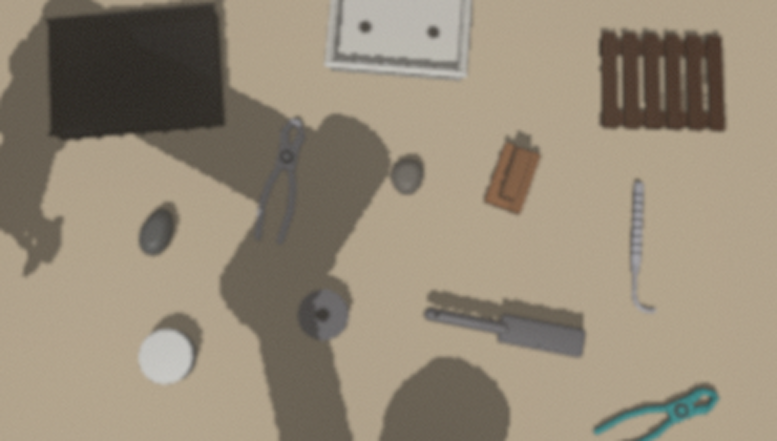

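The crop separates the candidates. The grey pliers at top-image (264,215) are the ones meant, because the pair at (444,330) is turquoise. The hook at (434,245) has the grooved handle and the bent tip. The stones are at (204,239) and (324,213), and the round knob at (284,279) has a pin through it, so it isn't a stone. Next I'll fit the known shapes to the masks in the top and side views.

```bash
cat > fit.py <<'E'
from h import *
from scipy.optimize import minimize
def box(l,w,z0,z1,cx=0,cy=0): return [[cx+a*l/2,cy+b*w/2,z] for a in(-1,1) for b in(-1,1) for z in(z0,z1)]
def ell(l,w,h):
    t=np.linspace(0,2*np.pi,24,endpoint=False); o=[]
    for z,k in((0,.75),(.15,.88),(.3,.96),(.5,1),(.7,.92),(.85,.75),(.95,.45)):
        o+=[[l/2*k*np.cos(a),w/2*k*np.sin(a),z*h] for a in t]
    return o
# parts: list of convex point sets
S=dict(tray=[box(200,140,0,42)],pot=[box(170,125,38,46)+box(150,105,0,46)],rack=[box(150,120,0,22)],
 block=[box(76,46,0,22),box(60,20,22,56)],stone_oval=[ell(58,38,30)],stone_round=[ell(44,40,27)],
 hook=[box(100,12,0,10,-27),box(50,5,2,7,47),box(5,25,2,7,74,12)],
 pliers=[box(30,24,0,12,27),box(35,18,0,12,58),box(90,9,0,12,-32,17),box(90,9,0,12,-32,-17)])
S["hook"]=[np.array(p) for p in S["hook"]]
def rend(info,parts,q,z0,shape,k=4):
    c,s=np.cos(q[2]),np.sin(q[2]); R=np.array([[c,-s,0],[s,c,0],[0,0,1]])
    m=np.zeros((shape[0],shape[1]),np.uint8)
    for p in parts:
        u=proj(info,np.array(p)@R.T+[q[0],q[1],z0]).astype(np.float32)
        hu=cv2.convexHull(u); cv2.fillConvexPoly(m,np.round(hu*16).astype(np.int32),255,cv2.LINE_AA,4)
    return m.astype(np.float32)/255
def fit(name,views,q0,z0=0):
    """views: [(info,mask)]"""
    def f(q):
        q=[q[0]*10,q[1]*10,q[2]*.2]; t=0
        for i,m in views:
            r=rend(i,S[name],q,z0,m.shape); t+=1-np.minimum(r,m).sum()/np.maximum(r,m).sum()
        return t
    x0=np.array([q0[0]/10,q0[1]/10,q0[2]/.2]); best=None
    for d in (0,.6,-.6):
        y=x0+[0,0,d]
        r=minimize(f,y,method="Nelder-Mead",options=dict(initial_simplex=y+np.array([[0,0,0],[1,0,0],[0,1,0],[0,0,1]]),xatol=.005,fatol=1e-4))
        if best is None or r.fun<best.fun: best=r
    return np.array([best.x[0]*10,best.x[1]*10,np.degrees(best.x[2]*.2)]).round(1),round(best.fun/len(views),3)
E
python3 - <<'E'
from fit import *
Q=dict(tray=(599,321,1.65),pot=(660,7,1.5),rack=(600,-316,1.57),block=(478,-130,-.33),stone_oval=(412,292,-.4),stone_round=(480,-5,0),hook=(390,-275,3.14),pliers=(476,148,-.2))
V={}
for c in("top","side"):
    eyes.capture(c); i=eyes.camera_info(c)
    for n in Q:
        os=[o for o in eyes.outline_of(c,n)]
        if not os: continue
        if c=="side": 
            t=proj(i,[[Q[n][0],Q[n][1],10]])[0]; os.sort(key=lambda o:np.hypot(*(np.array(o["bbox"]).reshape(2,2).mean(0)-t)))
        V.setdefault(n,{})[c]=(i,os[0]["region"].astype(np.float32),os[0]["confidence"])
for n in Q:
    for cs in(["top"],["side"],["top","side"]):
        if all(c in V[n] for c in cs): print(n,cs,*fit(n,[V[n][c][:2] for c in cs],Q[n]),[round(V[n][c][2],2) for c in cs])
print(robot.state()["time_s"])
E
```

```text
tray ['top'] [604.1 323.8  96.7] 0.032 [0.67]
tray ['side'] [602.9 324.7  95.9] 0.043 [0.55]
tray ['top', 'side'] [603.5 324.4  96.3] 0.04 [0.67, 0.55]
pot ['top'] [663.1   6.9  86.1] 0.044 [0.93]
pot ['side'] [662.2   9.5  85.2] 0.071 [0.77]
pot ['top', 'side'] [663.    7.6  85.7] 0.06 [0.93, 0.77]
rack ['top'] [ 605.5 -316.8   89.4] 0.108 [0.93]
rack ['side'] [ 604.9 -312.3   88.6] 0.139 [0.81]
rack ['top', 'side'] [ 605.4 -315.6   88.6] 0.128 [0.93, 0.81]
block ['top'] [ 481.1 -130.3  -21.5] 0.166 [0.57]
block ['side'] [ 478.1 -129.6  -20. ] 0.087 [0.61]
block ['top', 'side'] [ 478.5 -130.   -20.2] 0.129 [0.57, 0.61]
stone_oval ['top'] [412.  292.  -22.9] 1.0 [0.61]
stone_oval ['side'] [409.4 295.5 -13.2] 0.08 [0.49]
stone_oval ['top', 'side'] [409.4 295.5 -13.2] 0.54 [0.61, 0.49]
stone_round ['top'] [480.  -5.   0.] 1.0 [0.74]
stone_round ['side'] [480.2  -2.9  24.1] 0.131 [0.64]
stone_round ['top', 'side'] [480.2  -2.9  24.1] 0.565 [0.74, 0.64]
hook ['top'] [ 401.3 -280.3  175.3] 0.457 [0.65]
hook ['side'] [ 400.2 -279.6  177.9] 0.538 [0.98]
hook ['top', 'side'] [ 401.  -280.3  176.5] 0.499 [0.65, 0.98]
pliers ['top'] [475.8 146.2 -11.1] 0.387 [0.84]
pliers ['side'] [476.9 146.2 -12.7] 0.405 [0.79]
pliers ['top', 'side'] [475.7 146.  -11. ] 0.398 [0.84, 0.79]
1.6
```

```bash
python3 -m jog '3 -3 0 0;6 -6 0 0;9 -9.5 0 0;12 -13 0 0;14 -16.5 0 0' 0.8; python3 -m jog '3 -6 -2 0;3.2 -6.4 -4 0;3.2 -6.4 -4 0'
cat > wl.py <<'E'
import sys
from fit import *
n,name=sys.argv[1],sys.argv[2]; q0=[float(a) for a in sys.argv[3:6]]; q0[2]=np.radians(q0[2])
z0=float(sys.argv[6]) if len(sys.argv)>6 else 0
s=robot.state(); i=eyes.camera_info("wrist"); im=eyes.capture("wrist")
os=eyes.outline_of("wrist",name); t=proj(i,[[q0[0],q0[1],z0+10]])[0]
print("t",s["time_s"],"tcp",s["eef_pos"].round(1),"yaw",round(yaw(s),1),"w",round(s["gripper_width"],3),"F",s["contact_force"].round(1))
for o in os: print(round(o["confidence"],2),np.round(o["bbox"]))
if os:
    o=min(os,key=lambda o:np.hypot(*(np.array(o["bbox"]).reshape(2,2).mean(0)-t)))
    q,e=fit(name,[(i,o["region"].astype(np.float32))],q0,z0); print("fit",q,e, "shift",(q[:2]-s["eef_pos"][:2]).round(1))
    m=rend(i,S[name],[q[0],q[1],np.radians(q[2])],z0,im.shape)
    cs,_=cv2.findContours((m>.5).astype(np.uint8),cv2.RETR_EXTERNAL,cv2.CHAIN_APPROX_NONE); cv2.drawContours(im,cs,-1,(0,255,0),1)
cv2.imwrite(f"pics/{n}.png",im)
E
python3 wl.py w1 stone_oval 410 294 -18
```

```text
time_s: 2.02
eef_pos: [377.1, 364.0, 231.3]
tool_rot: [[-0.909, 0.417, 0.001], [0.417, 0.909, 0.001], [-0.001, 0.001, -1.0]]
contact_force: [0.1, 0.7, 0.0]
gripper_width: 0.801
time_s: 2.27
eef_pos: [408.7, 294.1, 187.3]
tool_rot: [[-0.906, 0.423, -0.004], [0.423, 0.906, -0.005], [0.001, -0.006, -1.0]]
contact_force: [-0.8, -1.2, -0.2]
gripper_width: 0.798
t 2.2667 tcp [408.7 294.1 187.3] yaw 65.0 w 0.798 F [-0.8 -1.2 -0.2]
0.79 [293. 147. 333. 204.]
fit [408.5 289.  -20.5] 0.042 shift [-0.2 -5.1]
```

View pics/w1.png

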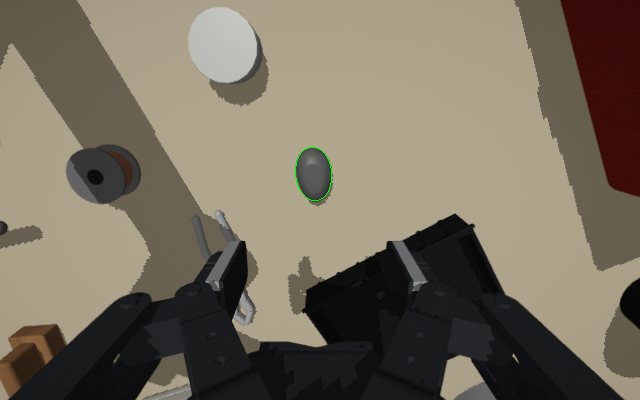

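The fit sits on the stone at (314,174), and its error is low at 0.042. Now I'll descend.

```bash
python3 -m jog '0 -0.5 -3.5 4.5;0 -0.5 -7.5 4.5;0 -0.5 -11.5 4.5;0 -0.5 -15 4.5;0 -0.5 -16.5 4.5' 0.75 40; python3 -m jog '0 0 -1 0;0 0 -1.8 0;0 0 -1.8 0'
python3 - <<'E'
from h import *
s=robot.state(); print(s["eef_pos"],yaw(s),s["contact_force"])
E
```

```text
time_s: 2.78
eef_pos: [406.0, 293.7, 22.0]
tool_rot: [[-0.938, 0.345, -0.005], [0.345, 0.938, -0.002], [0.004, -0.004, -1.0]]
contact_force: [-0.6, -0.6, -0.7]
gripper_width: 0.75
time_s: 3.03
eef_pos: [405.3, 294.7, 3.2]
tool_rot: [[-0.939, 0.343, -0.007], [0.343, 0.939, -0.002], [0.005, -0.004, -1.0]]
contact_force: [-0.0, -0.5, 0.6]
gripper_width: 0.752
[405.3166786  294.7065666    3.24265674] 69.91278090284364 [-0.04111897 -0.5328329   0.64177573]
```

```bash
python3 -m jog '0.3 -0.6 0 0;0.3 -0.6 0 0;0.3 -0.6 0 0'; python3 -m jog '0 0 0 0;0 0 0 0;0 0 0 0;0 0 0 0;0 0 0 0' 0.2 40;python3 -m jog '0 0 0 0;0 0 0 0;0 0 0 0;0 0 0 0;0 0 0 0'
```

```text
time_s: 3.28
eef_pos: [409.7, 289.3, 4.5]
tool_rot: [[-0.939, 0.344, -0.004], [0.344, 0.939, -0.001], [0.004, -0.002, -1.0]]
contact_force: [0.5, -0.6, 0.3]
gripper_width: 0.751
time_s: 3.7
eef_pos: [410.6, 289.7, 5.7]
tool_rot: [[-0.939, 0.344, -0.002], [0.344, 0.939, 0.0], [0.002, -0.001, -1.0]]
contact_force: [-0.4, -0.7, 6.8]
gripper_width: 0.411
time_s: 4.12
eef_pos: [410.6, 289.8, 5.8]
tool_rot: [[-0.939, 0.344, -0.002], [0.344, 0.939, 0.0], [0.002, -0.001, -1.0]]
contact_force: [-0.0, 0.2, 2.0]
gripper_width: 0.416
```

```bash
python3 -m jog '0 0 0.8 0;0 0 2 0;0 0 4 0;0 0 7 0;0 0 9 0' ; python3 wl.py w2 stone_oval 410 290 -20 90
```

```text
time_s: 4.53
eef_pos: [410.6, 289.8, 97.9]
tool_rot: [[-0.939, 0.344, -0.002], [0.344, 0.939, 0.0], [0.002, -0.0, -1.0]]
contact_force: [-0.2, 1.2, -1.8]
gripper_width: 0.41
t 4.5333 tcp [410.6 289.8  97.9] yaw 69.9 w 0.41 F [-0.2  1.2 -1.8]
0.77 [275. 197. 355. 318.]
fit [409.7 288.7 -17.4] 0.046 shift [-0.9 -1.1]
```

View pics/w2.png

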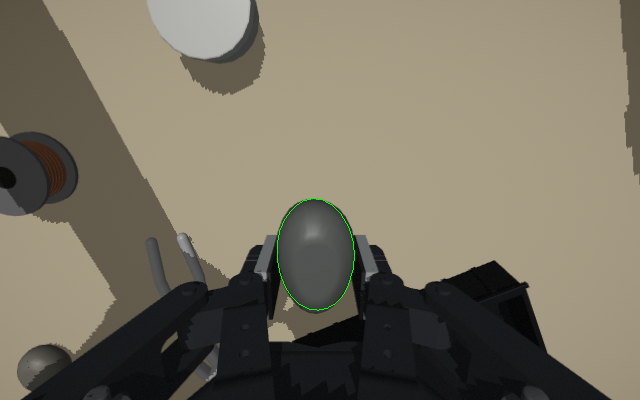

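The picture shows the stone held centrally at (315,255). Next I'll carry it to the pot.

```bash
python3 -m jog '2 -2 1.5 -7;5 -5 3 -14;8 -8 3 -21;11 -11 3 -28;14 -13.5 3 -35'; python3 -m jog '3 -3 0 -7;6 -6 0 -14;9 -9 0 -21;11 -11 0 -28;12 -12 0 -35'
python3 - <<'E'
from h import *
s=robot.state(); print(s["eef_pos"],yaw(s),s["contact_force"],[665.6,42.5]-s["eef_pos"][:2])
E
```

```text
time_s: 5.05
eef_pos: [551.9, 155.8, 129.0]
tool_rot: [[-0.567, 0.824, 0.004], [0.824, 0.567, 0.0], [-0.002, 0.003, -1.0]]
contact_force: [0.2, -0.0, -0.8]
gripper_width: 0.413
time_s: 5.47
eef_pos: [674.0, 31.7, 127.1]
tool_rot: [[0.018, 1.0, 0.003], [1.0, -0.018, -0.004], [-0.003, 0.003, -1.0]]
contact_force: [0.0, 0.2, -2.5]
gripper_width: 0.414
[673.98863799  31.70928431 127.09637751] -1.012089822950978 [ 2.41942559e-04  2.08423787e-01 -2.53482761e+00] [-8.38863799 10.79071569]
```

```bash
python3 -m jog '-0.8 1 0 -3;-0.8 1 0 -3;-0.8 1 0 -3'; python3 wl.py w3 pot 663 7.6 85.7
```

```text
time_s: 5.72
eef_pos: [664.8, 41.9, 125.5]
tool_rot: [[0.068, 0.998, -0.0], [0.998, -0.068, -0.003], [-0.003, -0.0, -1.0]]
contact_force: [-0.1, 0.9, -1.1]
gripper_width: 0.414
t 5.7167 tcp [664.8  41.9 125.5] yaw -3.9 w 0.414 F [-0.1  0.9 -1.1]
0.57 [228. 131. 401. 332.]
fit [661.7   4.3  86. ] 0.437 shift [ -3.1 -37.6]
```

View pics/w3.png

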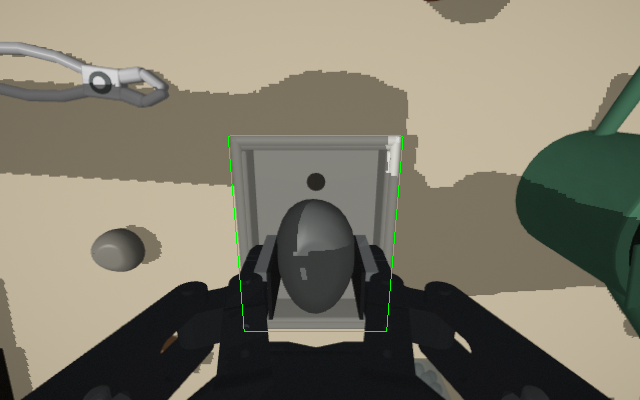

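```bash
python3 -m jog '0.05 0.05 -3 0;0.05 0.05 -6 0;0.05 0.05 -8.5 0;0.05 0.05 -9.8 0;0.05 0.05 -9.8 0'; python3 -m jog '0 0 -0.3 0;0 0 -0.5 0;0 0 -0.5 0'
```

```text
time_s: 6.23
eef_pos: [661.9, 43.3, 24.3]
tool_rot: [[0.066, 0.998, -0.007], [0.998, -0.066, -0.004], [-0.004, -0.006, -1.0]]
contact_force: [-1.0, 0.4, -1.1]
gripper_width: 0.413
time_s: 6.48
eef_pos: [662.3, 43.6, 20.4]
tool_rot: [[0.065, 0.998, -0.005], [0.998, -0.065, -0.004], [-0.004, -0.005, -1.0]]
contact_force: [-0.7, -0.3, -0.9]
gripper_width: 0.412
```

```bash
python3 -m jog '0 0 -0.1 0;0 0 -0.15 0;0 0 -0.15 0'; python3 -m jog '0 0 -0.1 0;0 0 -0.1 0'
```

```text
time_s: 6.73
eef_pos: [663.4, 43.5, 19.9]
tool_rot: [[0.065, 0.998, -0.003], [0.998, -0.065, -0.004], [-0.004, -0.003, -1.0]]
contact_force: [-0.3, -0.2, 0.4]
gripper_width: 0.41
time_s: 6.9
eef_pos: [663.5, 43.5, 19.9]
tool_rot: [[0.065, 0.998, -0.002], [0.998, -0.065, -0.004], [-0.004, -0.002, -1.0]]
contact_force: [-3.4, 0.2, 5.0]
gripper_width: 0.412
```

```bash
python3 -m jog '0 0 0.1 0;0 0 0.1 0;0 0 0.1 0;0 0 0.1 0;0 0 0.1 0' 0.65; python3 -m jog '0 0 2 0;0 0 5 0;0 0 9 0;0 0 12 0;0 0 13 0'; python3 wl.py w4 stone_oval 663 43 86 14
```

```text
time_s: 7.32
eef_pos: [663.5, 43.5, 20.6]
tool_rot: [[0.065, 0.998, -0.003], [0.998, -0.065, -0.004], [-0.004, -0.002, -1.0]]
contact_force: [0.3, 0.6, 0.9]
gripper_width: 0.65
time_s: 7.73
eef_pos: [666.4, 43.4, 156.7]
tool_rot: [[0.065, 0.998, 0.006], [0.998, -0.065, -0.004], [-0.003, 0.006, -1.0]]
contact_force: [1.7, -0.2, 0.5]
gripper_width: 0.647
t 7.7333 tcp [666.4  43.4 156.7] yaw -3.7 w 0.647 F [ 1.7 -0.2  0.5]
0.83 [291. 153. 332. 214.]
fit [662.9  43.9  86. ] 0.061 shift [-3.5  0.5]
```

View pics/w4.png

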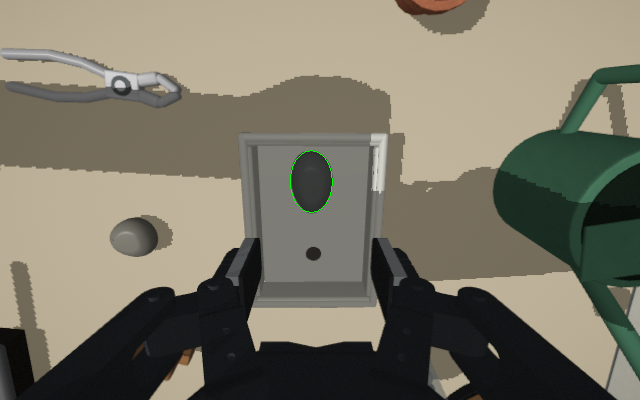

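The picture shows the oval stone flat on the pot floor at (311,182), fitting at z=14. Now for the round stone.

```bash
python3 -m jog '-4 -1 0 0;-8 -2 0 0;-12 -3 0 0;-16 -4 0 0;-18.6 -4.6 -1 0' 0.75; python3 -m jog '0 0 0 0;0 0 0 0'; python3 wl.py w5 stone_round 480 -3 -4
python3 - <<'E'
from fit import *
# yaw check with several starts
i=eyes.camera_info("wrist")
o=eyes.outline_of("wrist","stone_round")[0]
for a in(-45,0,45,90): print(a,fit("stone_round",[(i,o["region"].astype(np.float32))],(480,-3,np.radians(a))))
E
```

```text
time_s: 8.25
eef_pos: [475.1, -2.8, 142.2]
tool_rot: [[0.066, 0.998, -0.0], [0.998, -0.066, -0.004], [-0.004, -0.0, -1.0]]
contact_force: [0.4, -0.5, -0.5]
gripper_width: 0.753
time_s: 8.42
eef_pos: [470.5, -2.5, 139.3]
tool_rot: [[0.066, 0.998, -0.007], [0.998, -0.066, -0.003], [-0.003, -0.007, -1.0]]
contact_force: [-0.3, 1.2, -0.4]
gripper_width: 0.748
t 8.4167 tcp [470.5  -2.5 139.3] yaw -3.8 w 0.748 F [-0.3  1.2 -0.4]
0.98 [301. 163. 348. 207.]
fit [479.4  -6.4 -15.8] 0.057 shift [ 8.9 -3.9]
-45 (array([484.7,  -7.2, -33.6]), np.float64(0.056))
0 (array([485.1,  -7.5, -11.7]), np.float64(0.051))
45 (array([484.6,  -7.9,  44.4]), np.float64(0.096))
90 (array([485.2,  -7.5, 165. ]), np.float64(0.051))
```

View pics/w5.png

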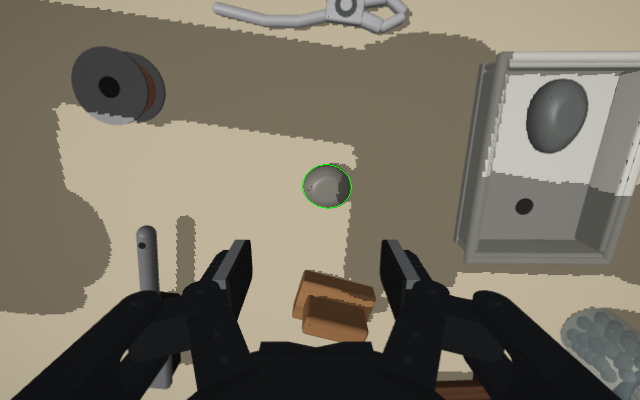

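```bash
python3 -m jog '0.9 -0.4 -3 -7;0.9 -0.4 -7 -11;0.9 -0.4 -10 -11;0.9 -0.4 -11.5 -11;0.9 -0.4 -11.5 -11' 0.75; python3 -m jog '0 0 0 0;0 0 0 0'; python3 -c "
from h import *
s=robot.state();print(s['eef_pos'],yaw(s))"
```

```text
time_s: 8.98
eef_pos: [483.9, -6.2, 23.2]
tool_rot: [[0.254, 0.967, -0.006], [0.967, -0.254, -0.003], [-0.004, -0.005, -1.0]]
contact_force: [-0.4, 0.3, -0.8]
gripper_width: 0.751
time_s: 9.15
eef_pos: [485.6, -6.2, 23.7]
tool_rot: [[0.254, 0.967, -0.005], [0.967, -0.254, -0.003], [-0.004, -0.004, -1.0]]
contact_force: [0.1, -0.2, -0.8]
gripper_width: 0.754
[485.57249772  -6.16051029  23.65557369] -14.688172526827717
```

```bash
python3 wl.py w6 stone_round 481 -6 -15
```

```text
t 9.15 tcp [485.6  -6.2  23.7] yaw -14.7 w 0.754 F [ 0.1 -0.2 -0.8]
0.59 [263. 205. 344. 280.]
fit [479.   -6.5 -11.7] 0.045 shift [-6.6 -0.3]
```

View pics/w6.png

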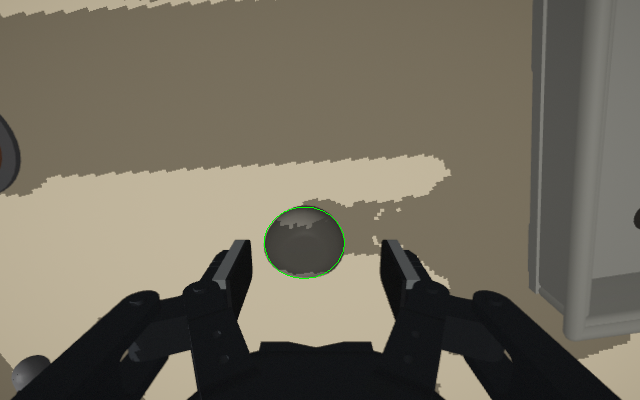

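The stone at (304,242) sits left of the finger centre at about (317), which agrees with the fitted -6.6 mm. I'll correct by that, descend and close.

```bash
python3 -m jog '-0.65 0 0 0;-0.65 0 -1 0;-0.65 0 -2 0;-0.65 0 -2 0;-0.65 0 -2 0' 0.75; python3 -m jog '0 0 0 0;0 0 0 0;0 0 0 0;0 0 0 0;0 0 0 0' 0.3 40;python3 -m jog '0 0 0 0;0 0 0 0;0 0 0 0'; python3 -m jog '0 0 0.8 0;0 0 2 0;0 0 4 0;0 0 7 0;0 0 9 0'
```

```text
time_s: 9.67
eef_pos: [479.3, -6.3, 5.0]
tool_rot: [[0.254, 0.967, -0.003], [0.967, -0.254, -0.003], [-0.004, -0.002, -1.0]]
contact_force: [0.5, 0.7, -0.4]
gripper_width: 0.746
time_s: 10.08
eef_pos: [479.9, -6.4, 6.3]
tool_rot: [[0.254, 0.967, -0.001], [0.967, -0.254, -0.004], [-0.004, -0.0, -1.0]]
contact_force: [-2.0, -0.4, 5.9]
gripper_width: 0.486
time_s: 10.33
eef_pos: [480.2, -6.5, 6.6]
tool_rot: [[0.254, 0.967, -0.001], [0.967, -0.254, -0.004], [-0.004, 0.0, -1.0]]
contact_force: [-0.8, -1.3, -0.5]
gripper_width: 0.481
time_s: 10.75
eef_pos: [480.4, -6.5, 98.8]
tool_rot: [[0.254, 0.967, 0.0], [0.967, -0.254, -0.004], [-0.004, 0.001, -1.0]]
contact_force: [0.4, -0.6, -1.3]
gripper_width: 0.48
```

```bash
python3 -m jog '3 -0.3 2 5;7 -0.7 3 11;11 -1 3 11;15 -1.5 3 11;17.5 -1.8 3 11'; python3 -m jog '0.3 0 0 0;0.3 0 0 0;0.3 0 0 0'; python3 -c "
from h import *
s=robot.state();print([660.6,-24.3]-s['eef_pos'][:2],yaw(s))"
```

```text
time_s: 11.17
eef_pos: [659.0, -25.0, 129.6]
tool_rot: [[0.064, 0.998, 0.004], [0.998, -0.064, -0.004], [-0.004, 0.005, -1.0]]
contact_force: [0.6, -0.0, -0.9]
gripper_width: 0.486
time_s: 11.42
eef_pos: [661.1, -24.9, 129.4]
tool_rot: [[0.064, 0.998, 0.003], [0.998, -0.064, -0.004], [-0.004, 0.003, -1.0]]
contact_force: [-0.9, -0.2, -1.7]
gripper_width: 0.482
[-0.5055217  0.5784239] -3.6942341100466076
```

```bash
python3 -m jog '0 0 -3 0;0 0 -6.5 0;0 0 -9 0;0 0 -10.4 0;0 0 -10.4 0'; python3 -m jog '0 0 -0.2 0;0 0 -0.4 0;0 0 -0.4 0'
```

```text
time_s: 11.83
eef_pos: [656.8, -24.3, 22.4]
tool_rot: [[0.064, 0.998, -0.004], [0.998, -0.064, -0.003], [-0.003, -0.004, -1.0]]
contact_force: [-0.6, -0.1, -0.9]
gripper_width: 0.48
time_s: 12.08
eef_pos: [656.1, -24.1, 20.4]
tool_rot: [[0.064, 0.998, -0.004], [0.998, -0.064, -0.003], [-0.003, -0.004, -1.0]]
contact_force: [-1.1, -1.0, 0.8]
gripper_width: 0.479
```

```bash
python3 -m jog '0.3 0 -0.1 0;0.3 0 -0.15 0'; python3 -m jog '0 0 0.1 0;0 0 0.1 0;0 0 0.1 0;0 0 0.1 0;0 0 0.1 0' 0.68; python3 -m jog '0 0 2 0;0 0 5 0;0 0 9 0;0 0 12 0;0 0 15 0'; python3 wl.py w7 stone_round 660 -24 0 14
```

```text
time_s: 12.25
eef_pos: [660.3, -24.2, 20.6]
tool_rot: [[0.064, 0.998, -0.001], [0.998, -0.064, -0.004], [-0.004, -0.001, -1.0]]
contact_force: [1.0, -0.7, -0.5]
gripper_width: 0.479
time_s: 12.67
eef_pos: [660.4, -24.2, 21.6]
tool_rot: [[0.064, 0.998, -0.001], [0.998, -0.064, -0.004], [-0.004, -0.001, -1.0]]
contact_force: [-0.9, -0.8, -0.3]
gripper_width: 0.683
time_s: 13.08
eef_pos: [660.5, -24.2, 173.6]
tool_rot: [[0.064, 0.998, -0.0], [0.998, -0.064, -0.004], [-0.004, 0.0, -1.0]]
contact_force: [0.6, -0.2, -0.4]
gripper_width: 0.679
t 13.0833 tcp [660.5 -24.2 173.6] yaw -3.7 w 0.679 F [ 0.6 -0.2 -0.4]
0.66 [293. 156. 336. 198.]
fit [660.9 -24.4  -2.8] 0.079 shift [ 0.4 -0.2]
```

View pics/w7.png

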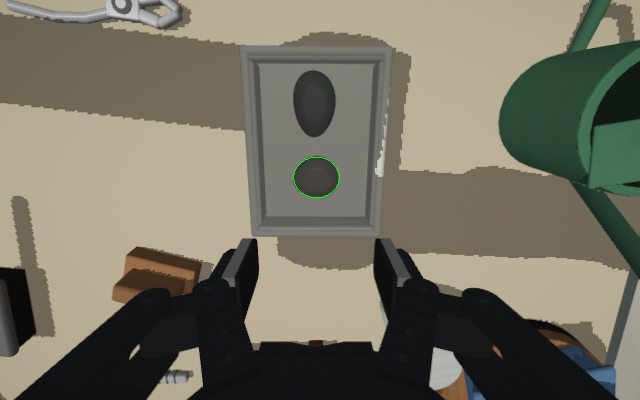

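Both stones lie side by side in the pot, the oval at (314,103) and the round at (316,177). The block is next.

```bash
python3 -m jog '-3 -1.5 0 7;-6 -3 0 14;-10 -5 0 21;-13 -7 0 28;-16 -9 0 35' 0.6; python3 -m jog '-2 -1.5 0 7;-2 -1.5 0 14;-2 -1.5 0 21;-2 -1.5 0 28;-2 -1.5 0 35';python3 -m jog '0 0 0 4;0 0 0 4'; python3 wl.py w8 block 478.5 -130 -20
```

```text
time_s: 13.6
eef_pos: [501.4, -114.8, 177.2]
tool_rot: [[-0.526, 0.851, 0.009], [0.851, 0.526, 0.002], [-0.003, 0.009, -1.0]]
contact_force: [0.1, -1.6, 0.5]
gripper_width: 0.601
time_s: 14.02
eef_pos: [480.7, -129.9, 176.5]
tool_rot: [[-0.921, 0.39, 0.005], [0.39, 0.921, 0.007], [-0.002, 0.009, -1.0]]
contact_force: [-0.2, 1.1, -0.2]
gripper_width: 0.605
time_s: 14.18
eef_pos: [480.0, -129.7, 175.6]
tool_rot: [[-0.946, 0.324, 0.003], [0.324, 0.946, 0.008], [-0.001, 0.009, -1.0]]
contact_force: [0.1, 0.9, -0.7]
gripper_width: 0.603
t 14.1833 tcp [ 480.  -129.7  175.6] yaw 71.1 w 0.603 F [ 0.1  0.9 -0.7]
0.82 [287. 134. 336. 218.]
fit [ 478.3 -132.4  -20.4] 0.064 shift [-1.7 -2.7]
```

View pics/w8.png

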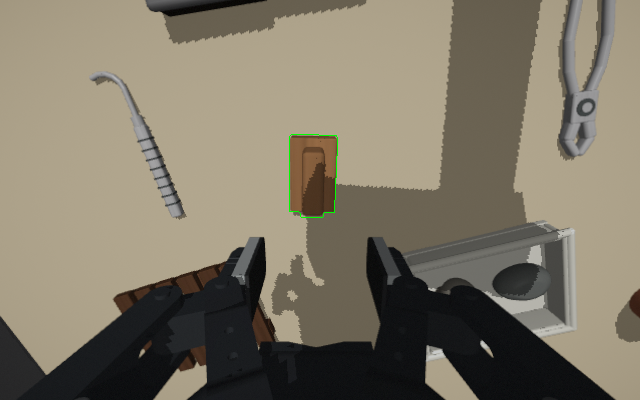

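```bash
python3 -m jog '-0.2 -0.3 -3 -1.5;-0.2 -0.3 -7 -1.5;-0.2 -0.3 -11 -1.5;-0.2 -0.3 -13 -1.5;-0.2 -0.3 -14 -1.5' 0.6; python3 -m jog '0 0 0 0;0 0 0 0';  python3 -c "
from h import *
s=robot.state();print([478.3,-132.4]-s['eef_pos'][:2],s['eef_pos'][2],yaw(s))"
```

```text
time_s: 14.7
eef_pos: [475.2, -131.4, 32.3]
tool_rot: [[-0.935, 0.353, -0.002], [0.353, 0.935, 0.01], [0.005, 0.009, -1.0]]
contact_force: [-1.1, 0.0, 0.5]
gripper_width: 0.603
time_s: 14.87
eef_pos: [474.6, -131.1, 32.1]
tool_rot: [[-0.935, 0.354, -0.003], [0.354, 0.935, 0.011], [0.007, 0.009, -1.0]]
contact_force: [0.5, 0.4, 0.1]
gripper_width: 0.599
[ 3.68601779 -1.31448378] 32.144810156950754 69.26510047642832
```

```bash
python3 -m jog '0.35 -0.1 -0.3 0;0.35 -0.1 -0.4 0;0.35 -0.1 -0.4 0'; python3 -m jog '0 0 0 0;0 0 0 0;0 0 0 0;0 0 0 0;0 0 0 0' 0.05 40;python3 -m jog '0 0 0 0;0 0 0 0;0 0 0 0'; python3 -m jog '0 0 0.8 0;0 0 2 0;0 0 4 0;0 0 7 0;0 0 8 0'; python3 wl.py w9 block 478.5 -130 -20 80
```

```text
time_s: 15.12
eef_pos: [479.7, -132.7, 29.3]
tool_rot: [[-0.935, 0.354, -0.001], [0.354, 0.935, 0.01], [0.004, 0.009, -1.0]]
contact_force: [-1.0, -0.3, -0.2]
gripper_width: 0.603
time_s: 15.53
eef_pos: [480.5, -132.9, 30.1]
tool_rot: [[-0.935, 0.354, 0.001], [0.354, 0.935, 0.01], [0.002, 0.009, -1.0]]
contact_force: [0.3, 1.4, 5.4]
gripper_width: 0.228
time_s: 15.78
eef_pos: [480.4, -132.9, 30.1]
tool_rot: [[-0.935, 0.354, 0.001], [0.354, 0.935, 0.01], [0.002, 0.009, -1.0]]
contact_force: [-0.4, 0.9, 2.9]
gripper_width: 0.227
time_s: 16.2
eef_pos: [481.7, -133.5, 113.3]
tool_rot: [[-0.935, 0.354, 0.004], [0.354, 0.935, 0.008], [-0.001, 0.009, -1.0]]
contact_force: [0.5, 0.5, -0.9]
gripper_width: 0.228
t 16.2 tcp [ 481.7 -133.5  113.3] yaw 69.3 w 0.228 F [ 0.5  0.5 -0.9]
0.64 [269. 162. 359. 326.]
fit [ 480.7 -134.2  -20.8] 0.206 shift [-1.  -0.7]
```

View pics/w9.png

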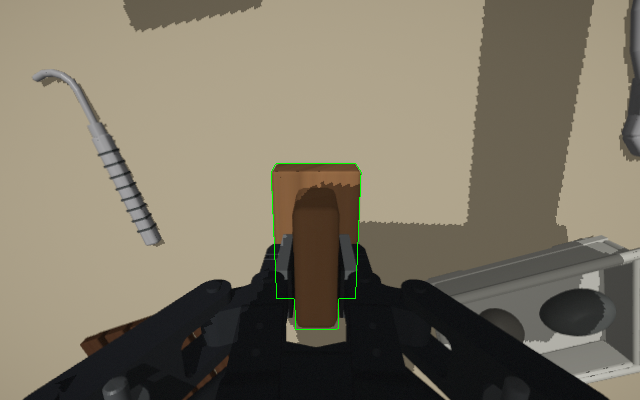

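```bash
python3 -m jog '2 -3 1 0;4 -6 1 0;6.5 -9.5 1 0;9 -13 1 0;11.5 -16.5 1 0'; python3 -m jog '0.9 -1.4 0 0;0.9 -1.4 0 0;0.9 -1.4 0 0'; python3 -c "
from h import *
s=robot.state();print([605.4,-315.6]-s['eef_pos'][:2],s['eef_pos'][2],yaw(s))"; python3 wl.py w10 rack 605.4 -315.6 88.6
```

```text
time_s: 16.72
eef_pos: [594.8, -296.4, 119.9]
tool_rot: [[-0.935, 0.354, 0.003], [0.354, 0.935, 0.009], [0.0, 0.01, -1.0]]
contact_force: [0.3, -0.2, -0.3]
gripper_width: 0.225
time_s: 16.97
eef_pos: [602.9, -310.6, 116.8]
tool_rot: [[-0.935, 0.355, -0.0], [0.355, 0.935, 0.011], [0.004, 0.011, -1.0]]
contact_force: [-0.2, 1.5, -2.0]
gripper_width: 0.224
[ 2.53942116 -4.95809379] 116.78528557670492 69.19302545041819
t 16.9667 tcp [ 602.9 -310.6  116.8] yaw 69.2 w 0.224 F [-0.2  1.5 -2. ]
0.59 [193.  90. 416. 280.]
fit [ 600.7 -317.5   89.5] 0.44 shift [-2.2 -6.9]
```

View pics/w10.png

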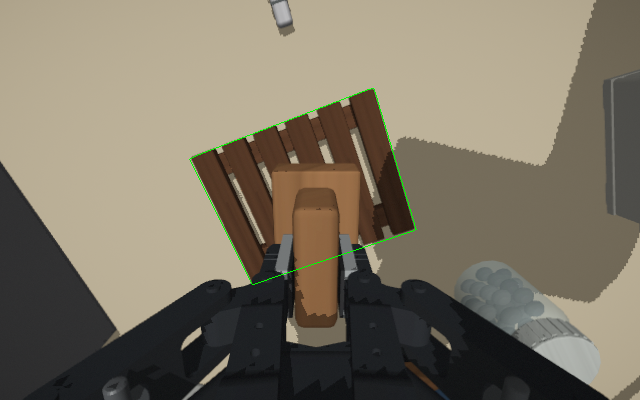

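```bash
python3 -m jog '0.1 -0.4 -2 0;0.1 -0.4 -4 0;0.1 -0.4 -5.5 0;0.1 -0.4 -6 0;0.1 -0.4 -6 0'; python3 -m jog '0.3 0 -0.2 0;0.3 0 -0.3 0;0.3 0 -0.3 0'
```

```text
time_s: 17.48
eef_pos: [601.5, -310.9, 56.2]
tool_rot: [[-0.936, 0.353, -0.004], [0.353, 0.936, 0.014], [0.009, 0.012, -1.0]]
contact_force: [-0.3, -1.1, -1.7]
gripper_width: 0.23
time_s: 17.73
eef_pos: [605.2, -310.9, 54.2]
tool_rot: [[-0.936, 0.352, -0.003], [0.352, 0.936, 0.013], [0.007, 0.011, -1.0]]
contact_force: [-0.2, 0.7, -1.6]
gripper_width: 0.232
```

```bash
python3 -m jog '0 -0.3 -0.15 0;0 -0.3 -0.2 0;0 -0.3 -0.2 0'; python3 -m jog '0 0 -0.1 0;0 0 -0.15 0'
```

```text
time_s: 17.98
eef_pos: [605.4, -314.4, 52.6]
tool_rot: [[-0.936, 0.353, -0.002], [0.353, 0.936, 0.013], [0.006, 0.011, -1.0]]
contact_force: [0.4, 0.1, -1.5]
gripper_width: 0.224
time_s: 18.15
eef_pos: [605.5, -314.4, 52.1]
tool_rot: [[-0.936, 0.353, -0.001], [0.353, 0.936, 0.012], [0.006, 0.011, -1.0]]
contact_force: [-2.8, 3.2, 8.1]
gripper_width: 0.222
```

Contact at z=52, as predicted. I'll release and check.

```bash
python3 -m jog '0 0 0 0;0 0 0 0;0 0 0.1 0;0 0 0.1 0;0 0 0.1 0' 0.5; python3 -m jog '0 0 2 0;0 0 5 0;0 0 8 0;0 0 11 0;0 0 14 0'; python3 wl.py w11 block 605 -315 -20 22
```

```text
time_s: 18.57
eef_pos: [605.7, -314.5, 53.1]
tool_rot: [[-0.936, 0.353, -0.001], [0.353, 0.936, 0.012], [0.005, 0.011, -1.0]]
contact_force: [0.8, -0.3, -0.2]
gripper_width: 0.502
time_s: 18.98
eef_pos: [605.4, -314.4, 194.4]
tool_rot: [[-0.936, 0.353, -0.001], [0.353, 0.936, 0.012], [0.006, 0.011, -1.0]]
contact_force: [0.6, -0.6, -0.2]
gripper_width: 0.498
t 18.9833 tcp [ 605.4 -314.4  194.4] yaw 69.3 w 0.498 F [ 0.6 -0.6 -0.2]
0.97 [290. 135. 338. 216.]
fit [ 604.1 -315.   -21.4] 0.085 shift [-1.3 -0.6]
```

View pics/w11.png

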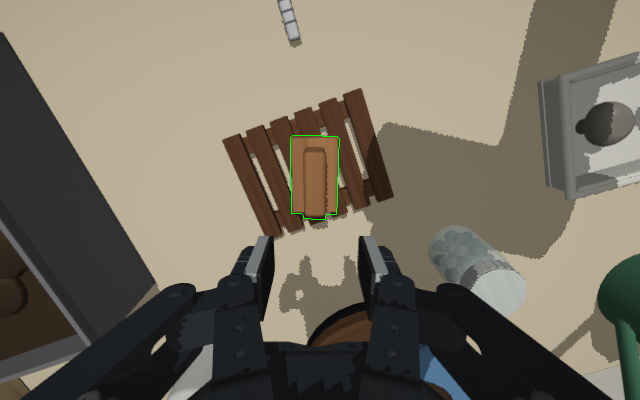

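The block stands on the rack at (314,175), 1 to 2 mm from its centre. The hook is next.

```bash
python3 -m jog '-3 0.6 0 6;-7 1.2 0 12;-11 2 0 17;-14 2.6 -1 17;-17 3.2 -2 17' 0.5; python3 -m jog '-0.5 0 -1.5 0;-0.5 0 -1.5 0;-0.5 0 -1.5 0'; python3 wl.py w12 hook 401 -280 177
```

```text
time_s: 19.5
eef_pos: [436.8, -283.8, 179.4]
tool_rot: [[-0.998, 0.063, 0.006], [0.063, 0.998, 0.008], [-0.006, 0.008, -1.0]]
contact_force: [-0.7, -0.3, 0.3]
gripper_width: 0.501
time_s: 19.75
eef_pos: [431.0, -283.2, 163.6]
tool_rot: [[-0.998, 0.064, 0.005], [0.064, 0.998, 0.009], [-0.004, 0.01, -1.0]]
contact_force: [0.8, 0.5, 0.9]
gripper_width: 0.503
t 19.75 tcp [ 431.  -283.2  163.6] yaw 86.3 w 0.503 F [0.8 0.5 0.9]
0.83 [286.  57. 324. 218.]
fit [ 399.1 -281.4  176.3] 0.209 shift [-31.9   1.8]
```

View pics/w12.png

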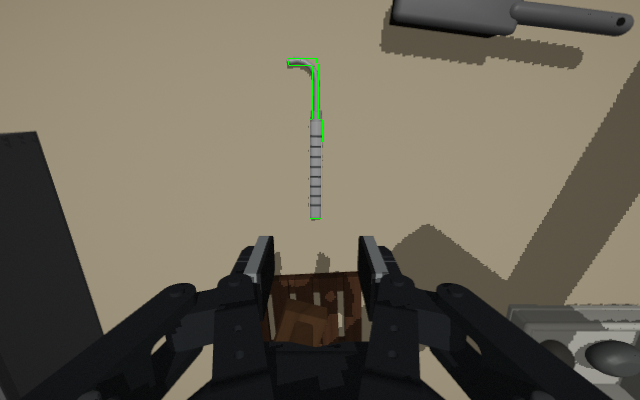

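```bash
python3 -m jog '-0.5 0 -3.5 0;-0.5 0 -7.5 0;-0.5 0 -11 0;-0.5 0 -13.5 0;-0.5 0 -15 0' 0.45; python3 -m jog '0 0 0 0;0 0 0 0';  python3 -c "
from h import *
s=robot.state();print([426,-283.1]-s['eef_pos'][:2],s['eef_pos'][2],yaw(s))"; python3 wl.py w13 hook 399 -281 176
```

```text
time_s: 20.27
eef_pos: [428.3, -283.9, 12.3]
tool_rot: [[-0.998, 0.062, 0.006], [0.062, 0.998, 0.009], [-0.006, 0.009, -1.0]]
contact_force: [-0.5, 0.7, 0.4]
gripper_width: 0.449
time_s: 20.43
eef_pos: [429.2, -284.0, 11.9]
tool_rot: [[-0.998, 0.062, 0.005], [0.062, 0.998, 0.009], [-0.005, 0.01, -1.0]]
contact_force: [-0.3, -0.2, -0.1]
gripper_width: 0.449
[-3.20001827  0.93808128] 11.860592286114628 86.47385043130505
t 20.4333 tcp [ 429.2 -284.    11.9] yaw 86.5 w 0.449 F [-0.3 -0.2 -0.1]
0.62 [262.  16. 336. 322.]
fit [ 399.  -281.1  176. ] 0.189 shift [-30.2   2.9]
```

View pics/w13.png

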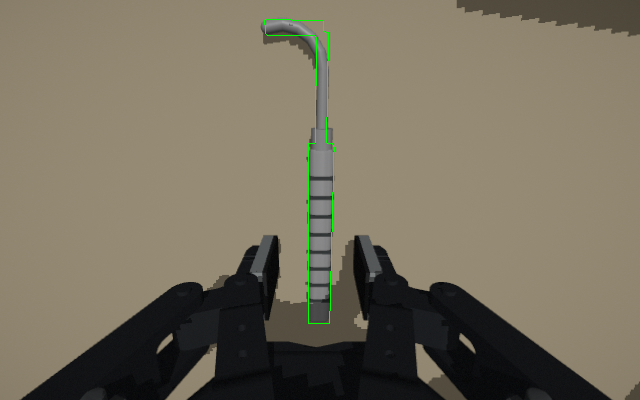

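```bash
python3 -m jog '-0.3 0.1 -0.5 0;-0.3 0.1 -0.95 0;-0.3 0.1 -0.95 0;-0.3 0.1 -0.95 0'; python3 -m jog '0 0 0 0;0 0 0 0;0 0 0 0;0 0 0 0;0 0 0 0' 0.02 40;python3 -m jog '0 0 0 0;0 0 0 0;0 0 0 0'
```

```text
time_s: 20.87
eef_pos: [427.1, -284.1, 4.3]
tool_rot: [[-0.998, 0.062, 0.008], [0.062, 0.998, 0.007], [-0.008, 0.007, -1.0]]
contact_force: [0.3, 0.3, 0.0]
gripper_width: 0.447
time_s: 21.28
eef_pos: [427.3, -284.2, 4.8]
tool_rot: [[-0.998, 0.062, 0.009], [0.062, 0.998, 0.006], [-0.008, 0.007, -1.0]]
contact_force: [-0.6, 0.5, 5.1]
gripper_width: 0.117
time_s: 21.53
eef_pos: [427.3, -284.2, 4.8]
tool_rot: [[-0.998, 0.062, 0.009], [0.062, 0.998, 0.006], [-0.008, 0.007, -1.0]]
contact_force: [-0.1, 0.4, 2.2]
gripper_width: 0.121
```

```bash
python3 -m jog '0 0 0 0;0 0 0 0' - 70; python3 -m jog '0 0 0.5 0;0 0 1.5 0;0 0 3 0;0 0 5 0;0 0 7 0'; python3 -m jog '0 0 3 0;0 0 5 0;0 0 5 0'; python3 wl.py w14 hook 399 -281 176 128
```

```text
time_s: 21.7
eef_pos: [427.4, -284.4, 4.9]
tool_rot: [[-0.998, 0.062, 0.009], [0.062, 0.998, 0.006], [-0.009, 0.007, -1.0]]
contact_force: [-0.3, -0.1, 3.3]
gripper_width: 0.104
time_s: 22.12
eef_pos: [426.9, -284.0, 75.8]
tool_rot: [[-0.998, 0.062, 0.008], [0.062, 0.998, 0.007], [-0.008, 0.007, -1.0]]
contact_force: [-0.3, 0.2, -0.6]
gripper_width: 0.105
time_s: 22.37
eef_pos: [429.5, -286.2, 131.0]
tool_rot: [[-0.998, 0.062, 0.014], [0.062, 0.998, 0.001], [-0.014, 0.002, -1.0]]
contact_force: [1.0, -1.0, -0.5]
gripper_width: 0.109
t 22.3667 tcp [ 429.5 -286.2  131. ] yaw 86.5 w 0.109 F [ 1.  -1.  -0.5]
0.84 [252.  18. 331. 333.]
0.21 [524. 322. 637. 400.]
fit [ 401.4 -285.6  176.7] 0.24 shift [-28.1   0.6]
```

View pics/w14.png

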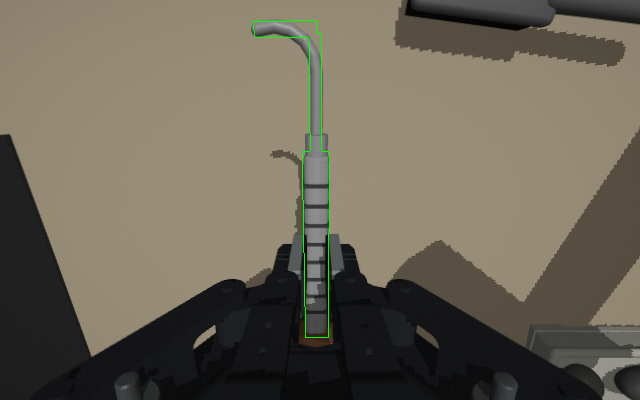

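```bash
python3 -m jog '0.5 2 0 -6;1 6 0 -12;2 10 0 -18;3 14 0 -24;4 18 0 -30'; python3 -m jog '1 4 0 -7;2 8 0 -14;3 12 0 -21;4 16 0 -28;5 19 0 -34'; python3 -m jog '1 4 0 -6;2 8 0 -12;3 11 0 -16;3.5 14 0 -16;4 17 0 -16';python3 -c "
from h import *
s=robot.state();print([579,293.5]-s['eef_pos'][:2],s['eef_pos'],yaw(s))"
```

```text
time_s: 22.88
eef_pos: [465.2, -107.2, 125.5]
tool_rot: [[-0.835, 0.551, 0.008], [0.551, 0.835, 0.001], [-0.007, 0.005, -1.0]]
contact_force: [1.0, 0.5, -0.6]
gripper_width: 0.105
time_s: 23.3
eef_pos: [508.8, 67.9, 123.8]
tool_rot: [[-0.43, 0.903, 0.004], [0.903, 0.43, -0.004], [-0.005, 0.002, -1.0]]
contact_force: [0.2, -0.3, -0.5]
gripper_width: 0.105
time_s: 23.72
eef_pos: [547.6, 239.4, 121.8]
tool_rot: [[-0.165, 0.986, -0.001], [0.986, 0.165, -0.006], [-0.006, -0.002, -1.0]]
contact_force: [0.5, -1.0, -0.4]
gripper_width: 0.105
[31.35435126 54.11963756] [547.64564874 239.38036244 121.79409569] 9.499390961779074
```

```bash
python3 -m jog '1.5 2.7 0 -3;3 5 0 -3;3 5 0 -3;3 5 0 -3'; python3 -m jog '0 0 0 0';python3 -c "
from h import *
s=robot.state();print([579,293.5]-s['eef_pos'][:2],s['eef_pos'],yaw(s))"; python3 wl.py w15 tray 603.5 324.4 96.3
```

```text
time_s: 24.05
eef_pos: [576.8, 290.0, 119.4]
tool_rot: [[-0.115, 0.993, -0.004], [0.993, 0.115, -0.008], [-0.007, -0.005, -1.0]]
contact_force: [-0.3, 0.0, -0.7]
gripper_width: 0.109
time_s: 24.13
eef_pos: [575.9, 289.2, 118.2]
tool_rot: [[-0.115, 0.993, -0.006], [0.993, 0.115, -0.009], [-0.008, -0.007, -1.0]]
contact_force: [-0.5, 0.2, -1.1]
gripper_width: 0.106
[3.10028203 4.26188561] [575.89971797 289.23811439 118.22142293] 6.602589465330525
t 24.1333 tcp [575.9 289.2 118.2] yaw 6.6 w 0.106 F [-0.5  0.2 -1.1]
0.79 [249.   0. 484. 284.]
fit [600.6 328.8  94.7] 0.171 shift [24.7 39.6]
```

View pics/w15.png

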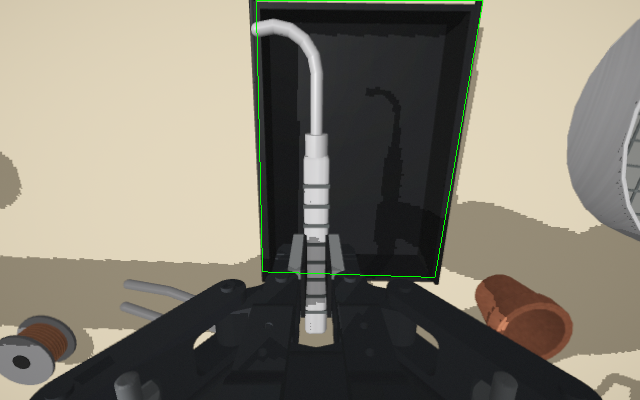

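```bash
python3 -m jog '0.7 0.4 0 0;0.7 0.4 -3 0;0.7 0.4 -6 0;0.7 0.4 -8 0;0.7 0.4 -9 0';python3 -m jog '0 0 0 0';python3 -c "
from h import *
s=robot.state();print([583,293.5]-s['eef_pos'][:2],s['eef_pos'],yaw(s))"; python3 wl.py w16 hook 583 320 96 25
```

```text
time_s: 24.65
eef_pos: [580.4, 291.2, 25.0]
tool_rot: [[-0.113, 0.993, -0.012], [0.994, 0.113, -0.011], [-0.009, -0.013, -1.0]]
contact_force: [-0.0, -0.1, -1.4]
gripper_width: 0.102
time_s: 24.73
eef_pos: [579.0, 290.1, 22.8]
tool_rot: [[-0.113, 0.994, -0.015], [0.994, 0.112, -0.012], [-0.01, -0.016, -1.0]]
contact_force: [-1.5, 0.6, -1.0]
gripper_width: 0.109
[3.99203521 3.42293865] [579.00796479 290.07706135  22.84252618] 6.451279080595146
t 24.7333 tcp [579.  290.1  22.8] yaw 6.5 w 0.109 F [-1.5  0.6 -1. ]
0.77 [248.  17. 333. 334.]
fit [574.4 329.1  96.7] 0.355 shift [-4.6 39. ]
```

View pics/w16.png

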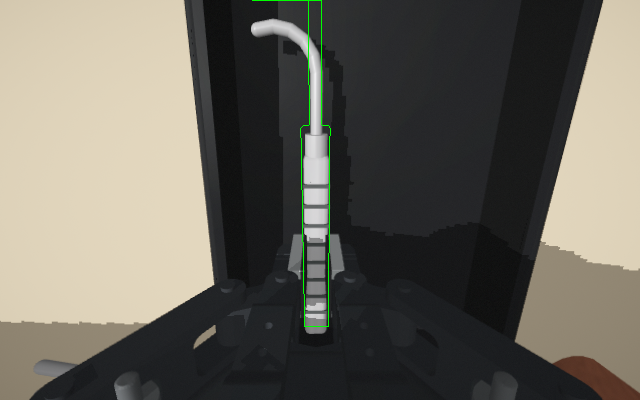

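The hook is inside the tray, with its tip at (258,28) clear of the left wall at about (200–240). I'll lower it to the floor.

```bash
python3 -m jog '0.3 0.3 -0.5 0;0.3 0.3 -1.0 0;0.3 0.3 -1.1 0;0.3 0.3 -1.1 0'; python3 -m jog '0 0 -0.1 0;0 0 -0.2 0;0 0 -0.2 0'
```

```text
time_s: 25.17
eef_pos: [583.4, 293.7, 14.2]
tool_rot: [[-0.113, 0.994, -0.012], [0.994, 0.113, -0.011], [-0.01, -0.013, -1.0]]
contact_force: [0.3, 0.2, -1.0]
gripper_width: 0.107
time_s: 25.42
eef_pos: [583.4, 293.8, 12.2]
tool_rot: [[-0.113, 0.994, -0.012], [0.994, 0.113, -0.011], [-0.01, -0.013, -1.0]]
contact_force: [0.6, 0.6, -1.2]
gripper_width: 0.106
```

```bash
python3 -m jog '0 0 -0.1 0;0 0 -0.2 0;0 0 -0.2 0'; python3 -m jog '0 0 -0.1 0;0 0 -0.15 0;0 0 -0.15 0'
```

```text
time_s: 25.67
eef_pos: [583.2, 293.7, 10.0]
tool_rot: [[-0.113, 0.994, -0.012], [0.994, 0.113, -0.011], [-0.01, -0.014, -1.0]]
contact_force: [-0.8, -0.5, -1.9]
gripper_width: 0.105
time_s: 25.92
eef_pos: [583.4, 293.7, 9.0]
tool_rot: [[-0.113, 0.994, -0.012], [0.994, 0.113, -0.011], [-0.01, -0.013, -1.0]]
contact_force: [-0.1, -0.7, 3.1]
gripper_width: 0.107
```

```bash
python3 -m jog '0 0 0 0;0 0 0 0;0 0 0.1 0;0 0 0.1 0;0 0 0.1 0' 0.35; python3 -m jog '0 0 2 0;0 0 5 0;0 0 8 0;0 0 11 0;0 0 14 0'; python3 wl.py w17 hook 579 320 96 4
```

```text
time_s: 26.33
eef_pos: [583.4, 293.8, 10.0]
tool_rot: [[-0.113, 0.994, -0.012], [0.994, 0.113, -0.011], [-0.01, -0.013, -1.0]]
contact_force: [0.5, 0.1, 0.5]
gripper_width: 0.348
time_s: 26.75
eef_pos: [583.2, 293.7, 151.3]
tool_rot: [[-0.113, 0.994, -0.012], [0.994, 0.113, -0.011], [-0.01, -0.013, -1.0]]
contact_force: [0.7, 0.1, -0.0]
gripper_width: 0.354
t 26.75 tcp [583.2 293.7 151.3] yaw 6.5 w 0.354 F [ 0.7  0.1 -0. ]
0.58 [410. 362. 415. 374.]
0.56 [288.  56. 326. 226.]
0.53 [136. 263. 199. 299.]
fit [579.9 320.5  96.2] 0.177 shift [-3.3 26.8]
```

View pics/w17.png

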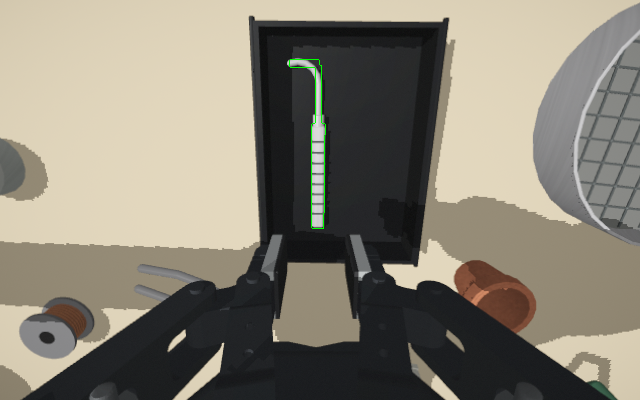

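The hook lies flat in the tray at (315,150), fitting the floor height. The pliers are last.

```bash
python3 -m jog '-1.5 -2.5 0 7;-3 -6 0 14;-5 -9 0 21;-7 -13 0 28;-8 -15 0 35' 0.55; python3 -m jog '0 -0.3 0 7;0 -0.3 0 14;0 -0.3 0 21;0 -0.3 0 28;0 -0.3 0 35'; python3 -m jog '0 0 0 2;0 0 0 2'; python3 wl.py w18 pliers 475.7 146 -11
```

```text
time_s: 27.27
eef_pos: [504.1, 142.6, 155.4]
tool_rot: [[-0.666, 0.746, -0.0], [0.746, 0.666, -0.008], [-0.006, -0.006, -1.0]]
contact_force: [0.3, -0.4, -0.5]
gripper_width: 0.552
time_s: 27.68
eef_pos: [503.6, 139.4, 154.8]
tool_rot: [[-0.975, 0.223, 0.004], [0.223, 0.975, -0.007], [-0.005, -0.006, -1.0]]
contact_force: [-0.5, 0.1, -0.2]
gripper_width: 0.551
time_s: 27.85
eef_pos: [503.0, 139.2, 154.0]
tool_rot: [[-0.982, 0.189, 0.003], [0.189, 0.982, -0.007], [-0.004, -0.006, -1.0]]
contact_force: [0.5, 0.1, -0.1]
gripper_width: 0.549
t 27.85 tcp [503.  139.2 154. ] yaw 79.1 w 0.549 F [ 0.5  0.1 -0.1]
0.86 [292.  63. 342. 224.]
fit [474.  143.4 -11.2] 0.349 shift [-29.    4.2]
```

View pics/w18.png

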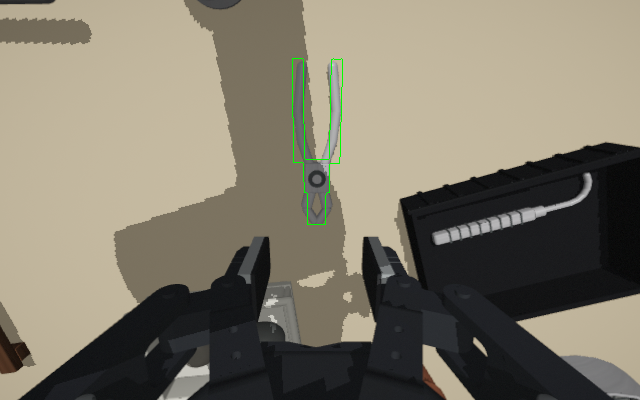

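```bash
python3 -m jog '-0.2 -0.1 -3 0;-0.2 -0.1 -6.5 0;-0.2 -0.1 -10 0;-0.2 -0.1 -12.5 0;-0.2 -0.1 -13.5 0' 0.55; python3 -m jog '0 0 0 0;0 0 0 0'; python3 wl.py w19 pliers 474 143.4 -11.2; python3 -c "
from h import *
i=eyes.camera_info('wrist');s=robot.state();print(proj(i,[s['eef_pos']*[1,1,0]+[0,0,12],[500.5,138.2,12]]))"
```

```text
time_s: 28.37
eef_pos: [497.9, 137.8, 15.4]
tool_rot: [[-0.982, 0.191, -0.003], [0.191, 0.981, -0.008], [0.001, -0.008, -1.0]]
contact_force: [-0.5, -0.5, -0.4]
gripper_width: 0.552
time_s: 28.53
eef_pos: [497.0, 137.7, 15.1]
tool_rot: [[-0.981, 0.192, -0.005], [0.192, 0.981, -0.008], [0.004, -0.009, -1.0]]
contact_force: [0.2, 0.2, 0.0]
gripper_width: 0.55
t 28.5333 tcp [497.  137.7  15.1] yaw 78.9 w 0.55 F [0.2 0.2 0. ]
0.89 [277.  42. 366. 326.]
fit [474.  143.4 -11.3] 0.378 shift [-23.    5.7]
[[317.85769885 245.77978568]
 [318.64871351 247.78955761]]
```

View pics/w19.png

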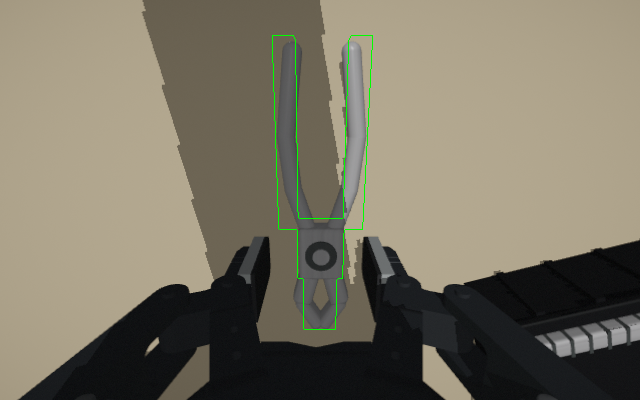

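```bash
python3 -m jog '0.3 0.05 -0.5 0;0.3 0.05 -1.1 0;0.3 0.05 -1.25 0;0.3 0.05 -1.25 0;0.3 0.05 -1.25 0'; python3 -m jog '0 0 0 0;0 0 0 0'
```

```text
time_s: 29.05
eef_pos: [502.1, 138.5, 4.3]
tool_rot: [[-0.981, 0.192, -0.001], [0.192, 0.981, -0.008], [-0.001, -0.008, -1.0]]
contact_force: [-0.1, 0.6, 0.6]
gripper_width: 0.545
time_s: 29.22
eef_pos: [502.1, 138.5, 4.4]
tool_rot: [[-0.981, 0.192, -0.001], [0.192, 0.981, -0.008], [-0.001, -0.008, -1.0]]
contact_force: [0.5, 0.2, -0.4]
gripper_width: 0.553
```

```bash
python3 -m jog '0 0 -0.15 0;0 0 -0.15 0;0 0 -0.15 0;0 0 -0.15 0;0 0 -0.15 0' 0.1 60; python3 -m jog '0 0 0 0;0 0 0 0;0 0 0 0;0 0 0 0' - 70; python3 -m jog '0 0 0.5 0;0 0 1.5 0;0 0 3 0;0 0 5 0;0 0 7 0'; python3 -m jog '0 0 3 0;0 0 5 0;0 0 5 0;0 0 5 0'; python3 wl.py w20 pliers 474 143.4 -11.2 122
```

```text
time_s: 29.63
eef_pos: [502.2, 138.6, 3.1]
tool_rot: [[-0.981, 0.192, -0.001], [0.192, 0.981, -0.007], [-0.001, -0.007, -1.0]]
contact_force: [-0.7, 0.1, 3.1]
gripper_width: 0.258
time_s: 29.97
eef_pos: [502.2, 138.6, 3.2]
tool_rot: [[-0.981, 0.191, -0.001], [0.191, 0.981, -0.007], [-0.001, -0.007, -1.0]]
contact_force: [-0.7, -0.9, 1.9]
gripper_width: 0.257
time_s: 30.38
eef_pos: [501.5, 138.4, 74.0]
tool_rot: [[-0.981, 0.192, -0.002], [0.192, 0.981, -0.008], [0.0, -0.008, -1.0]]
contact_force: [1.0, 0.2, -1.8]
gripper_width: 0.253
time_s: 30.72
eef_pos: [502.8, 138.6, 125.6]
tool_rot: [[-0.981, 0.192, 0.002], [0.192, 0.981, -0.007], [-0.003, -0.007, -1.0]]
contact_force: [-0.6, 0.3, -1.7]
gripper_width: 0.253
t 30.7167 tcp [502.8 138.6 125.6] yaw 79.0 w 0.253 F [-0.6  0.3 -1.7]
0.68 [265.  25. 365. 338.]
fit [474.9 142.8 -10.9] 0.363 shift [-27.9   4.2]
```

View pics/w20.png

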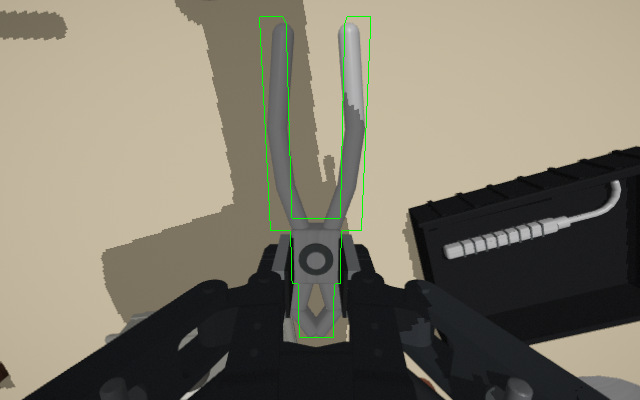

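```bash
python3 -m jog '1 1.3 0 -7;3 4 0 -14;5 6.5 0 -21;7 9 0 -28;9 11.5 0 -35'; python3 -m jog '1.5 1.8 0 -7;3 3.7 0 -14;3.5 4.3 0 -21;3.5 4.3 0 -28;3.5 4.3 0 -35'; python3 -m jog '0 0 0 -2;0 0 0 -2'; python3 -c "
from h import *
s=robot.state();print([631.4,299.4]-s['eef_pos'][:2],s['eef_pos'],yaw(s))"
```

```text
time_s: 31.23
eef_pos: [589.9, 253.9, 120.8]
tool_rot: [[-0.69, 0.724, -0.011], [0.724, 0.69, -0.006], [0.004, -0.012, -1.0]]
contact_force: [-0.0, -0.6, -1.0]
gripper_width: 0.254
time_s: 31.65
eef_pos: [623.8, 297.2, 117.7]
tool_rot: [[-0.144, 0.989, -0.017], [0.99, 0.144, 0.0], [0.003, -0.017, -1.0]]
contact_force: [-0.3, -0.5, -1.5]
gripper_width: 0.256
time_s: 31.82
eef_pos: [622.1, 296.7, 114.5]
tool_rot: [[-0.109, 0.994, -0.022], [0.994, 0.109, -0.001], [0.001, -0.022, -1.0]]
contact_force: [-0.8, 0.6, -1.8]
gripper_width: 0.252
[9.2762585  2.74596085] [622.1237415  296.65403915 114.48288915] 6.2797517146915025
```

```bash
python3 -m jog '0.9 0.3 0 0;0.9 0.3 -2 0;0.9 0.3 -4.5 0;0.9 0.3 -6.5 0;0.9 0.3 -7.5 0'; python3 -m jog '0 0 0 0;0 0 0 0';python3 -c "
from h import *
s=robot.state();print([631.4,299.4]-s['eef_pos'][:2],s['eef_pos'],yaw(s))"; python3 wl.py w21 pliers 634 327 -84 32
```

```text
time_s: 32.23
eef_pos: [628.1, 298.5, 34.7]
tool_rot: [[-0.11, 0.993, -0.029], [0.994, 0.11, -0.004], [-0.0, -0.029, -1.0]]
contact_force: [0.6, 0.7, -2.5]
gripper_width: 0.252
time_s: 32.4
eef_pos: [626.2, 297.7, 32.8]
tool_rot: [[-0.111, 0.993, -0.033], [0.994, 0.111, -0.005], [-0.002, -0.034, -0.999]]
contact_force: [-0.2, -0.3, -1.6]
gripper_width: 0.256
[5.19953791 1.6945916 ] [626.20046209 297.7054084   32.79480952] 6.369993065431493
t 32.4 tcp [626.2 297.7  32.8] yaw 6.4 w 0.256 F [-0.2 -0.3 -1.6]
0.7 [264.  23. 366. 337.]
fit [622.  333.2 -83.3] 0.409 shift [-4.2 35.5]
```

View pics/w21.png

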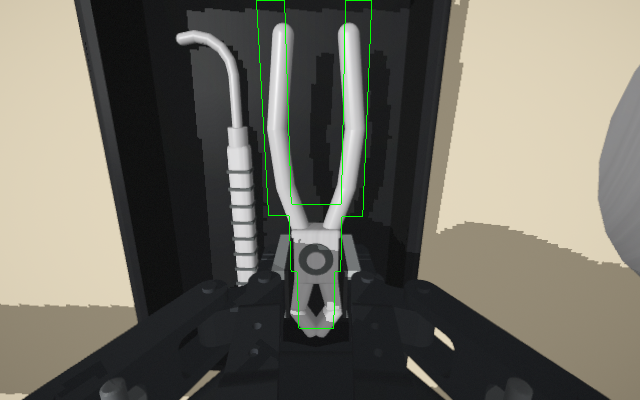

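```bash
python3 -m jog '0.6 0.2 -0.5 0;0.7 0.2 -1.2 0;0.7 0.2 -1.7 0;0.7 0.2 -1.8 0;0.7 0.2 -1.8 0'; python3 -m jog '0 0 -0.1 0;0 0 -0.1 0'
```

```text
time_s: 32.92
eef_pos: [634.8, 300.3, 16.6]
tool_rot: [[-0.111, 0.993, -0.03], [0.994, 0.111, -0.004], [-0.001, -0.03, -1.0]]
contact_force: [-0.1, 0.2, -1.3]
gripper_width: 0.255
time_s: 33.08
eef_pos: [634.6, 300.3, 15.4]
tool_rot: [[-0.111, 0.993, -0.03], [0.994, 0.111, -0.004], [-0.001, -0.03, -1.0]]
contact_force: [-0.4, 0.9, -1.5]
gripper_width: 0.257
```

```bash
python3 -m jog '0 0 -0.2 0;0 0 -0.4 0;0 0 -0.5 0;0 0 -0.5 0'; python3 -m jog '0 0 -0.1 0;0 0 -0.2 0;0 0 -0.2 0'
```

```text
time_s: 33.42
eef_pos: [634.3, 300.2, 10.0]
tool_rot: [[-0.111, 0.993, -0.031], [0.994, 0.111, -0.004], [-0.001, -0.031, -1.0]]
contact_force: [-0.6, -0.5, -1.7]
gripper_width: 0.262
time_s: 33.67
eef_pos: [634.1, 300.1, 7.8]
tool_rot: [[-0.111, 0.993, -0.031], [0.994, 0.111, -0.004], [-0.001, -0.031, -1.0]]
contact_force: [0.2, 0.5, -2.0]
gripper_width: 0.25
```

```bash
python3 -m jog '0 0 -0.1 0;0 0 -0.15 0;0 0 -0.15 0'
```

```text
time_s: 33.92
eef_pos: [634.3, 300.1, 7.5]
tool_rot: [[-0.111, 0.993, -0.03], [0.994, 0.111, -0.004], [-0.001, -0.03, -1.0]]
contact_force: [-3.0, -1.8, 5.1]
gripper_width: 0.256
```

Contact. I'll release, rise, and then look.

```bash
python3 -m jog '0 0 0 0;0 0 0 0;0 0 0.1 0;0 0 0.1 0;0 0 0.1 0' 0.42; python3 -m jog '0 0 2 0;0 0 5 0;0 0 8 0;0 0 11 0;0 0 14 0'; python3 wl.py w22 pliers 632 327 -84 4
```

```text
time_s: 34.33
eef_pos: [634.4, 300.2, 8.4]
tool_rot: [[-0.111, 0.993, -0.03], [0.994, 0.111, -0.004], [-0.001, -0.03, -1.0]]
contact_force: [0.3, 0.2, -0.8]
gripper_width: 0.421
time_s: 34.75
eef_pos: [634.2, 300.1, 149.7]
tool_rot: [[-0.111, 0.993, -0.03], [0.994, 0.111, -0.004], [-0.001, -0.031, -1.0]]
contact_force: [1.3, -0.3, 0.1]
gripper_width: 0.417
t 34.75 tcp [634.2 300.1 149.7] yaw 6.4 w 0.417 F [ 1.3 -0.3  0.1]
0.74 [297.  64. 346. 227.]
fit [631.  328.  -83.7] 0.347 shift [-3.2 27.9]
```

View pics/w22.png

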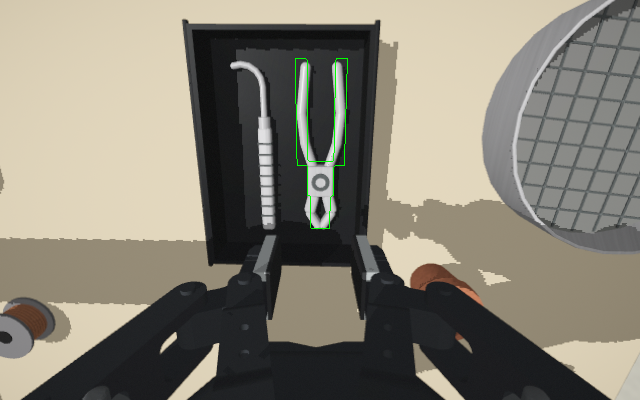

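Both tools lie side by side along the tray, the hook at (265,150) and the pliers at (320,150). I'll withdraw and check everything from the fixed cameras.

```bash
python3 -m jog '-4 -1 2 0;-8 -2 4 0;-12 -3 6 0;-16 -4 7 0;-18 -6 8 0'; python3 -m jog '-4 0 0 0;-7 0 0 0;-7 0 0 0;-7 0 0 0';python3 - <<'E'
from fit import *
Q=dict(block=(604,-315,-20,22),stone_oval=(663,44,86,14),stone_round=(661,-24,0,14),hook=(580,320,96,4),pliers=(631,328,-84,4))
for c in("top","side"):
    im=eyes.capture(c); i=eyes.camera_info(c); cv2.imwrite(f"pics/{c}9.png",im)
    for n,q in Q.items():
        t=proj(i,[[q[0],q[1],q[3]+10]])[0]
        os=sorted(eyes.outline_of(c,n),key=lambda o:np.hypot(*(np.array(o["bbox"]).reshape(2,2).mean(0)-t)))
        if os: print(c,n,round(os[0]["confidence"],2),*fit(n,[(i,os[0]["region"].astype(np.float32))],(q[0],q[1],np.radians(q[2])),q[3]))
    for n in("jar","terracotta"):
        print(c,n,[(round(o["confidence"],2),np.round(o["bbox"])) for o in eyes.outline_of(c,n)[:1]])
E
```

```text
time_s: 35.27
eef_pos: [455.7, 242.5, 235.0]
tool_rot: [[-0.113, 0.993, -0.02], [0.994, 0.113, 0.001], [0.003, -0.02, -1.0]]
contact_force: [0.8, -0.1, 0.8]
gripper_width: 0.419
time_s: 35.6
eef_pos: [384.0, 242.2, 234.8]
tool_rot: [[-0.115, 0.993, -0.021], [0.993, 0.115, 0.0], [0.003, -0.02, -1.0]]
contact_force: [0.0, 0.8, -0.1]
gripper_width: 0.421
top block 0.73 [ 607.3 -313.5  -22.8] 0.159
top stone_oval 0.74 [665.7  47.1  83.2] 0.071
top stone_round 0.52 [ 6.655e+02 -2.240e+01 -2.000e-01] 0.236
top hook 0.63 [581.8 326.1  94.9] 0.527
top pliers 0.94 [634.2 329.7 -83.1] 0.412
top jar [(0.67, array([381.,  87., 412., 119.]))]
top terracotta [(0.93, array([230.,  88., 256., 118.]))]
side block 0.95 [ 603.8 -311.8  -23. ] 0.124
side stone_oval 0.51 [665.3  49.3  83.5] 0.109
side stone_round 0.63 [663.1 -19.8   4.2] 0.18
side hook 0.56 [605.4 262.  153.7] 0.855
side pliers 0.61 [633.6 340.8 -87.9] 0.694
side jar [(0.69, array([437., 195., 471., 245.]))]
side terracotta [(0.88, array([360., 148., 382., 170.]))]
```

View pics/top9.png

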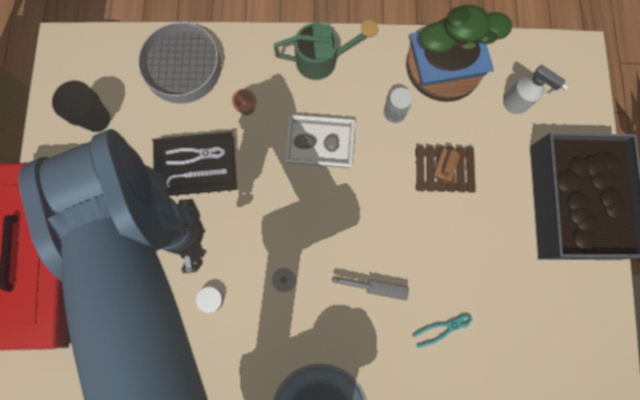

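View pics/side9.png

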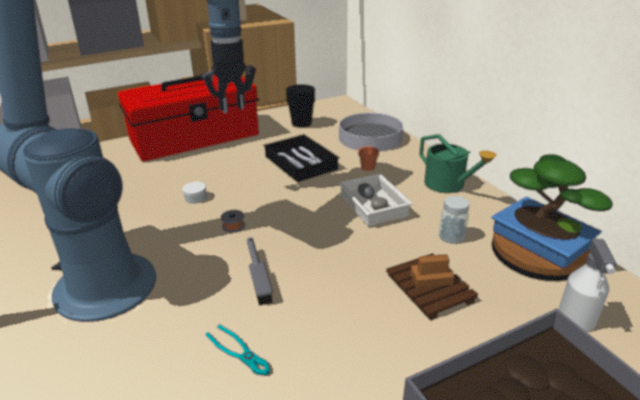

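All five things are in place, the jar and terracotta pot haven't moved, and the arm is clear. I'll let it settle briefly and hand in.

```bash
python3 -m jog '0 0 0 0;0 0 0 0;0 0 0 0' && python3 -c "
from cell import robot
print(robot.sign_off())"
```

```text
time_s: 36.65
eef_pos: [385.7, 242.5, 235.0]
tool_rot: [[-0.113, 0.993, -0.02], [0.994, 0.113, 0.001], [0.003, -0.02, -1.0]]
contact_force: [0.1, -0.8, -0.2]
gripper_width: 0.419
the job is handed in; nothing more can be done
None
```

All five things are placed and the job is handed in, at about 36.7 s of the 128 s allowed. I carried each one singly and lowered it until the wrist sensor or the expected height showed contact, then let go.

**Last wrist-camera fits:**

| Thing | Where it lies |
|---|---|
| Root hook | tray, about (-1, +24) mm off centre, aligned within 0.1° |
| Concave pliers | tray, about (+1, -28) mm off centre, along the tray (jaws towards tray -x) |
| Oval stone | pot floor, about (+36, +3) mm off centre |
| Round stone | pot floor, about (-32, 0) mm off centre |
| Block | upright on the rack, 1–2 mm from its centre |

**Top view:** it agreed with these to about 6 mm. The jar and terracotta pot outlines sit where they were at the start, within 2–4 pixels.

**Side view:** the stones and the block agreed to about 5 mm. The fits for the hook and pliers in the tray were poor (errors 0.86 and 0.69) and disagreed with the other views. I took these as bad outlines of thin tools partly hidden by the tray wall. The picture itself shows both tools lying side by side in the tray.

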